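# Fetch a test mandrel from a deep drying pocket with tongs

### The job

Take the sprung tongs from their stand, reach with them into the narrow leaning pocket of the drying rack, squeeze them on the brass mandrel at its bottom and draw it out. Lower the mandrel into the aluminium tray, without dropping it from a height, so that it is left lying there, then put the tongs back upright in their stand and let go. Only the tongs may touch the mandrel, not the robot, and leave the small things standing about where they are.

Things in the scene. Friction and masses are not known exactly. Their poses are not given: they have to be found in the camera images.
- tongs: Parallel-action sprung tongs, 155 mm long, steel legs, blue handle plates, 0.11 kg; start upright in the stand. Origin midway between the tips at their lower end; z runs up to the handles, y is the line along which the jaws close (legs slide equally, staying parallel). Legs are 12 mm wide in x, 5 mm thick up to z = 96 mm; free, the tips are 34 mm apart inside, 44 mm over their outsides.
- tongs_grip (a point): Middle of the handles on the tongs' centre line, 130 mm above the tips; axes as tongs. The flat blue handle plates (24 mm wide in x, 105 to 155 mm above the tips) measure 60 mm over their outsides when free; squeeze them along y. Guide pins cross 80 to 98 mm above the tips and reach to y = +-26 mm: keep fingertips above them.
- tongs_jaw (a joint): Closing travel of one leg in m (the other moves about as much): 0 open (34 mm between tips, handles 60 mm wide), 0.010 closed on the 14 mm mandrel (handles 40 mm), 0.0165 the stop. The handles begin to give at 5 N, need 9 N at 40 mm, and spring back when let go; squeezed a few mm (54 mm wide) the tongs can be carried with open jaws.
- stand: Grey block (46 x 80 mm) on a dark foot plate (74 x 104 mm), fixed, 76 mm high in all. Origin under its centre, z up. Its well is 22 mm (x) by 56 mm (y), the floor 10 mm and the chamfered mouth 76 mm above the origin; the tongs stand in it on their tips, centred, their y along the stand's y.
- rack: Grey drying rack, fixed, on a dark foot plate 115 x 110 mm; its block (44 x 80 mm across, 123 mm long, between aluminium cheeks) and the pocket in it lean 25 degrees towards the rack's -x side (the robot's side). Origin on the table, z vertical, y level along the pocket's long side. The pocket axis passes through (0, 0, 22 mm) and runs up along (-0.423, 0, 0.906).
- pocket_mouth (a point): Centre of the pocket's mouth in the slanting top face, 133 mm above the table; axes as rack (z vertical). Down along the pocket axis from here: a slot 20 mm wide by 52 mm long (along y), 75 mm deep; below it, in the middle, a square bore 18 x 18 mm, 40 mm deep. The axis point 22 mm above the rack's origin lies 123 mm down.
- mandrel: Brass test mandrel, plain round rod 14 mm in diameter, 70 mm long, 0.05 kg. Origin at the centre of its lower end, z along the rod. It starts in the bore, leaning with the pocket, its upper end 45 mm below the mouth and 30 mm above the slot's floor, against the robot-side wall of the bore, about 2 mm off the axis.
- tray: Shallow open aluminium tray, fixed, 130 (x) by 170 (y) by 22 mm high, walls 4 mm, floor 4 mm thick, small wire handles on its y ends. Origin under its centre, z up.
- blue_dropper: Small bottle with blue cap, 33 mm in diameter, 85 mm high, loose bystander. Origin under its centre.
- red_dropper: Small bottle with red label, 33 mm in diameter, 85 mm high, loose bystander. Origin under its centre.
- weight: Steel knob check weight, 34 mm in diameter, 40 mm high, loose bystander. Origin under its centre.
Not all that is in view belongs to the job. Of the things that look like the tongs, the largest one is meant. Several things look just like the tray: the one meant starts farthest to the robot's left.

How it is judged (in metres and radians):
On the way, in this order (a step that is already met when the one before it is completed fails the run):
1. the tongs are lifted clear out of their stand (z of tongs in the frame of stand above 0.08 m), for 0.1 s.
2. the mandrel, held by the tongs, is drawn right out of the pocket (height (world z) of mandrel above 0.135 m and contact force between tongs and mandrel above 1 N), for 0.2 s.
At the end, for the whole second after the job is handed in: The mandrel lies flat (within 10 degrees of level) and still on the floor of the tray, inside its walls; the tongs stand in the well of their stand, tips down within 10 mm of its floor, within 15 degrees of upright and at rest, let go (z of mandrel in the frame of tray between 0 and 0.02 m and x of mandrel in the frame of tray between -0.064 and 0.064 m and y of mandrel in the frame of tray between -0.084 and 0.084 m and angle between mandrel's own z axis and vertical between 1.4 and 1.74 rad and linear speed of each of mandrel, tongs below 0.03 m/s and z of tongs in the frame of stand below 0.02 m and horizontal distance between tongs and stand below 0.015 m and angle between tongs's own z axis and vertical below 0.26 rad); the robot touches nothing.
It fails at once if the robot's fingers touch the mandrel (contact force between the fingers and mandrel above 0.5 N).
It fails at once if the mandrel is dropped from a height (falls free of the tongs faster than 1.1 m/s, some 60 mm) (linear speed of mandrel above 1.1 m/s and contact force between tongs and mandrel below 0.1 N).
It fails at once if a small bystander is moved by more than 30 mm (distance of any of blue_dropper, red_dropper, weight from where it was at the start of the episode above 0.03 m).
It also fails if it takes over 70 s, if anything falls off the work surface, if the arm or the gripper's body presses on something with over 40 N, if the wrist force passes 120 N, or if a joint passes its speed limit or range.

### The arm

A 6-joint arm with a two-finger parallel gripper is mounted at the origin on the work surface; the furniture and walls round the work are solid. World frame = base frame: x ahead of the robot, y to its left, z up, the work surface at z = 0. Lengths are in mm, angles in rad, forces in N, time in s.
With the tool pointing down it reaches from about 350 to 775 mm from the base axis. Payload 7.3 kg.
Tool frame: the origin (TCP) lies on the mounting face of the last link; the fingertips stand 178 mm ahead of it and the grasp point (between the pads) lies 159 mm ahead of it (bot.grip_point_offset is the distance from the TCP to the grasp point, in mm); x points along the fingers, y is the direction in which the jaws open and shut, and the axes are right-handed (so a half turn about x gives the same grasp; the last joint's range is limited). The gripper opens to 92 mm and grips with 3 to 60 N. Pads are 19 mm wide; open, the fingers measure 130 mm over their backs; the gripper's body (75 mm by 190 mm) begins 47 mm behind the grasp point.
Start: joints at [-1.287, 0.342, 1.524, -0, 1.275, -0.146], TCP at [218.781, -477.245, 404.741] pointing down, gripper open.
Joint ranges: [-2.53, 2.53], [-0.77, 2.02], [0.04, 2.7], [-1, 4.14], [0.28, 2.66], [-3.11, 3.11]. Speed limits (rad/s): [2.57, 2.57, 3.14, 3.14, 3.14, 3.14].

### API

Orientations are given as [roll, pitch, yaw] about the fixed x, y, z axes, in that order (R = Rz(yaw) Ry(pitch) Rx(roll)).
In Python, from plant import bot gives the robot as it stands.
- The arm moves only by the tool arm_command, never from a script. Its argument "moves" is a list of rows, each a list of 5 numbers: the shift along the tool's x, y, z in cm, then the turn about the tool's x in degrees, then the opening, from 0 (shut) to 1 (fully open). A call has 1 to 10 rows; each row is the pose to reach, as a shift and turn from the pose measured when the call began, along the tool's axes at that moment; what a row does not reach only later rows make up. A row lasts 1/10 s, in which the tool goes at most 50 mm and 8.59 degrees, less where a joint would pass 70% of its speed; a pose out of reach is approached as far as the arm can. A call with a gripper value outside its range is refused whole. The fingers move at their own pace and stop on an object; the grip force is fixed at half the most. Time passes only in rows, so rows that repeat a pose let the fingers close. It gives the time, the measured TCP pose, the force and the opening at its end, in the units of the state.
- bot.get_obs(): the state, without advancing time (a new reading comes with each control period).
- bot.capture(name): name is "scene" or "top" or "wrist"; returns a dict with "frame" (480x640x3 uint8, blue, green, red), "K" (3x3 intrinsics, pixels), "k1" (the pictures are not rectified: a ray, as slopes to the right and down, at radius r is drawn at 1 + k1 r^2 times it, then the intrinsics apply), "origin" and "orientation" of the camera in the world; the wrist camera has in their place "T_tool_cam" (4x4, takes a point from camera to tool coordinates, whose origin is the TCP and whose axes are the tool frame's). Camera axes: x right, y down, z forward; pixel columns grow to the right and rows downward; lengths in mm; the calibration is good to about 2 mm. A picture is of the moment at which its call begins: read the wrist's pose just before it. There is no depth.
- bot.close_job(): hands the job in, once; it reports no verdict.
The state is a dict: "time": time; "joint_positions": joint angles; "dq": joint speeds; "tau": joint torques, N m; "tool_pos": TCP position; "tcp_rot": TCP orientation; "contact_force": force on the tool from outside, world axes, zero at the start; "moment": the same for the moment, N m; "grip_width": finger opening in mm.
Only numpy, scipy, OpenCV 4.12 (cv2) and the standard library are available. Lean on these libraries where they do the work, as an engineer would, in place of code of your own. Each camera call takes 0.05 s, during which the arm holds its last target.

## Working session

There is one attempt and no reset: what is moved stays moved. The work goes in short steps, Python scripts to look and compute and a tool call to move; the robot and the scene stay as the last step left them, time stands still between calls to the robot, and variables do not carry over. Pictures are saved under pics/ and viewed, and the job is handed in when it is done.

Besides the shell and the picture viewer there is one more tool, called after "Emit:" as name(argument=value, ...) on one line, values as JSON. arm_command: Moves the arm, as the interface text tells. Its arguments: {"type":"object","properties":{"moves":{"type":"array"}},"required":["moves"]}

```bash
ls; mkdir -p pics; python3 - <<'E'
from plant import bot
import cv2
o=bot.get_obs(); print(o)
for n in ("scene","top","wrist"):
    c=bot.capture(n); cv2.imwrite(f"pics/{n}0.png",c["frame"])
    print(n,{k:v for k,v in c.items() if k!="frame"})
print(bot.grip_point_offset)
E
```

```text
pics
{'time': 0.0, 'joint_positions': array([-1.28704719e+00,  3.42718966e-01,  1.52504355e+00, -9.68779895e-06,
        1.27539627e+00, -1.45987789e-01]), 'dq': array([-1.30675027e-03, -1.87023684e-04, -8.01120539e-05, -1.13062942e-03,
       -9.68240121e-04, -1.99053217e-03]), 'tau': array([-1.36007937e-03, -4.31237805e+01, -2.44222873e+01,  7.17601064e-02,
        5.56907896e-02, -1.27827093e-04]), 'tool_pos': array([ 218.71584573, -477.11379349,  404.03743824]), 'tcp_rot': array([-1.71086915,  1.56923016,  1.86046326]), 'contact_force': array([ 0.29555524, -0.62881061, -0.52371777]), 'moment': array([ 0.08573532, -0.01810702, -0.03215127]), 'grip_width': 91.88473701404776}
scene {'K': array([[620.25435321,   0.        , 320.8808793 ],
       [  0.        , 620.25435321, 246.47617604],
       [  0.        ,   0.        ,   1.        ]]), 'k1': -0.0016295165174791224, 'origin': array([-330.42878625,  941.03164598, 1314.32780119]), 'orientation': array([-2.36634346,  0.00713827, -2.43683825])}
top {'K': array([[592.5500483 ,   0.        , 320.128062  ],
       [  0.        , 592.5500483 , 243.42644204],
       [  0.        ,   0.        ,   1.        ]]), 'k1': -0.040654361832265826, 'origin': array([ 257.4391521 ,   31.3482251 , 1919.53703399]), 'orientation': array([-3.04402497, -0.01083147, -1.55128898])}
wrist {'K': array([[350.1089063 ,   0.        , 321.22073891],
       [  0.        , 350.1089063 , 239.05520079],
       [  0.        ,   0.        ,   1.        ]]), 'k1': -0.029470565546375255, 'T_tool_cam': array([[-5.86718122e-04, -2.78872112e-01,  9.60328069e-01,
         2.01486865e+01],
       [ 9.99999500e-01, -9.41022897e-04,  3.37689583e-04,
        -4.92453812e-01],
       [ 8.09518495e-04,  9.60327788e-01,  2.78872525e-01,
        -7.53501719e+01],
       [ 0.00000000e+00,  0.00000000e+00,  0.00000000e+00,
         1.00000000e+00]])}
159.20000000000002
```

View pics/scene0.png

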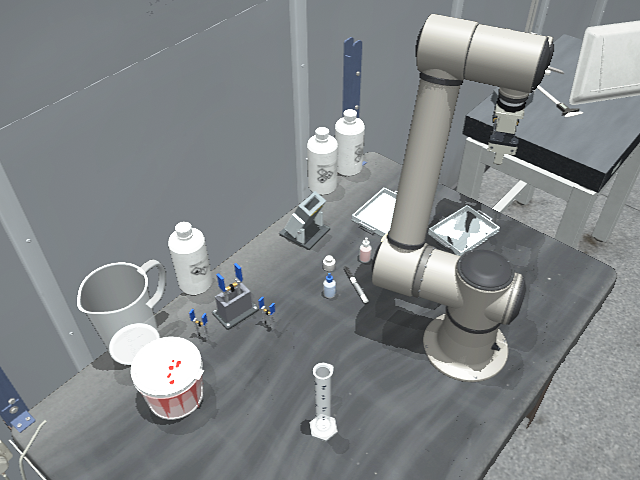

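View pics/top0.png

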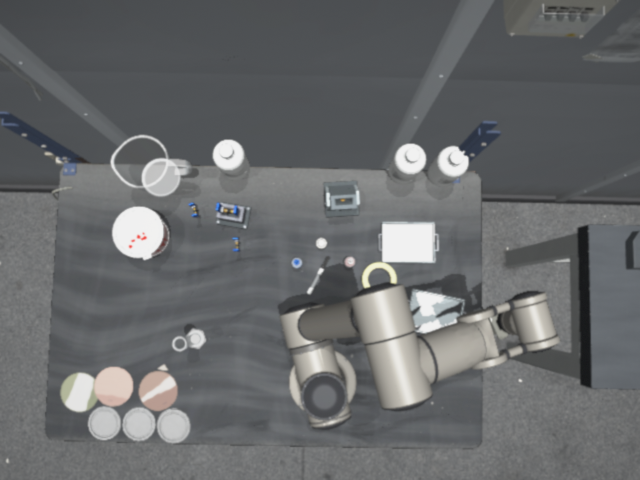

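View pics/wrist0.png

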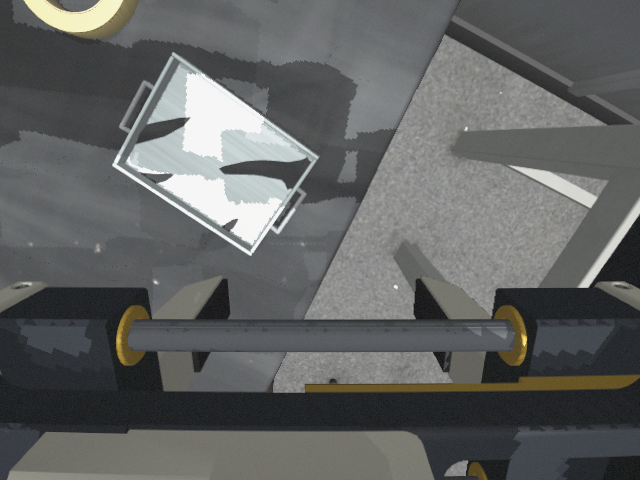

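The top view (left = +y, up = +x) shows the candidates:
- **Tongs:** (229,210) in a grey block, plus two small look-alikes at (195,210) and (237,244). The large one in the block fits, and I'll confirm it in the crop.
- **Trays:** (408,243) and (435,312). The first is farther left (+y) and fits.
- **Rack:** (342,198).

The wrist view shows only the other tray, at (215,155).

```bash
cat > h.py <<'E'
import numpy as np, cv2
from scipy.spatial.transform import Rotation as Rn
from plant import bot
def Rrpy(a): return Rn.from_euler('xyz',a).as_matrix()
def cam(c,obs=None):
    if "origin" in c: return np.array(c["origin"]),Rrpy(c["orientation"])
    T=np.array(c["T_tool_cam"]); R=Rrpy(obs["tcp_rot"])
    return R@T[:3,3]+obs["tool_pos"],R@T[:3,:3]
def ray(c,px,obs=None):
    o,R=cam(c,obs)
    u=cv2.undistortPoints(np.array(px,float).reshape(-1,1,2),c["K"],np.array([c["k1"],0,0,0.]))[:,0]
    d=(R@np.c_[u,np.ones(len(u))].T).T
    return o,d
def plane(c,px,z,obs=None):
    o,d=ray(c,px,obs); return o+d*((z-o[2])/d[:,2])[:,None]
def proj(c,P,obs=None):
    o,R=cam(c,obs); q=(R.T@(np.atleast_2d(P)-o).T).T
    return cv2.projectPoints(q.reshape(-1,1,3),np.zeros(3),np.zeros(3),c["K"],np.array([c["k1"],0,0,0.]))[0][:,0]
def tri(r):  # list of (o,d)
    A=np.zeros((3,3));b=np.zeros(3)
    for o,d in r:
        d=d/np.linalg.norm(d);M=np.eye(3)-np.outer(d,d);A+=M;b+=M@o
    P=np.linalg.solve(A,b); return P,[np.linalg.norm(np.cross(P-o,d/np.linalg.norm(d))) for o,d in r]
def crop(c,x,y,w,h,s,name):
    f=c["frame"] if isinstance(c,dict) else c
    cv2.imwrite(name,cv2.resize(f[y:y+h,x:x+w],None,fx=s,fy=s,interpolation=cv2.INTER_CUBIC))
E
python3 - <<'E'
from h import *
t=bot.capture("top"); s=bot.capture("scene")
a=cv2.resize(t["frame"][160:260,180:280],(400,400),interpolation=cv2.INTER_CUBIC)
b=cv2.resize(t["frame"][160:260,310:410],(400,400),interpolation=cv2.INTER_CUBIC)
cv2.imwrite("pics/t1.png",np.hstack([a,b]))
a=cv2.resize(s["frame"][250:350,180:280],(400,400),interpolation=cv2.INTER_CUBIC)
b=cv2.resize(s["frame"][170:270,270:370],(400,400),interpolation=cv2.INTER_CUBIC)
cv2.imwrite("pics/s1.png",np.hstack([a,b]))
E
```

```text
(no output)
```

View pics/t1.png

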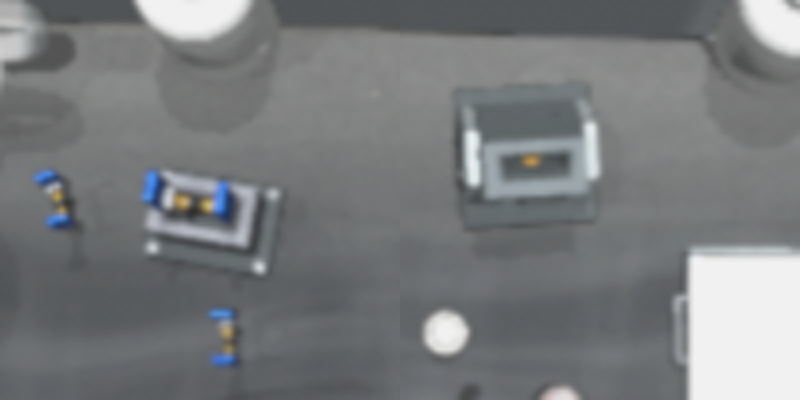

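View pics/s1.png

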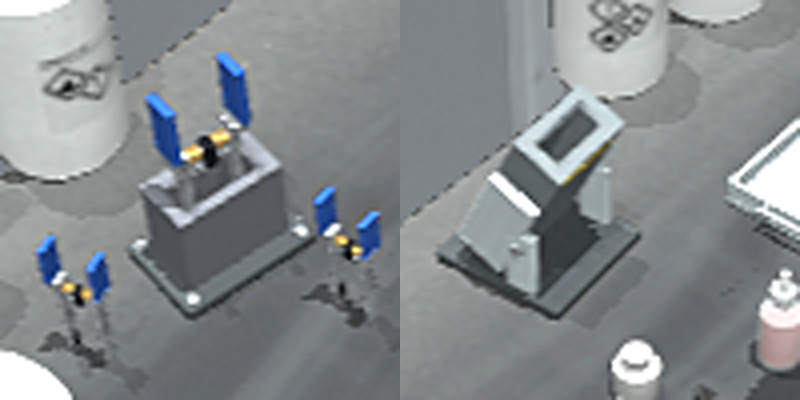

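The crops confirm the choice. The big tongs, with blue handles at 4x crop (152,187) and (222,198), stand in the grey block on its dark foot plate. The two smaller look-alikes stand free beside it. The rack mouth is at crop (530,162), with brass visible inside.

```bash
python3 - <<'E'
from h import *
t=bot.capture("top"); s=bot.capture("scene")
# stand foot-plate corners visible top: screws
print("handles top z165", plane(t,[(218,206.75),(235.5,209.5)],165))
print("stand block top from top view z76:",plane(t,[(221.5,202),(216.8,217.3),(242.8,222)],76))
# blue blobs
for c,box,n in ((t,(180,160,280,260),"t"),(s,(180,250,280,350),"s")):
    hsv=cv2.cvtColor(c["frame"],cv2.COLOR_BGR2HSV)
    m=cv2.inRange(hsv,(105,120,60),(125,255,255)); 
    k,l,st,ce=cv2.connectedComponentsWithStats(m)
    for i in range(1,k):
        if st[i,4]>6 and box[0]<ce[i][0]<box[2] and box[1]<ce[i][1]<box[3]: print(n,st[i],ce[i].round(1))
# rack mouth: top crop (535,162)/4
print("mouth brass", plane(t,[(310+135/4,160+162/4)],133), "slot corners",plane(t,[(310+100/4,160+151/4),(310+173/4,160+152/4),(310+172/4,160+180/4),(310+102/4,160+181/4)],133))
mo=[(545,130),(580,110),(595,130),(560,160)]
ms=[(270+(x-400)/4,170+y/4) for x,y in [(567,133)]]
print("mouth scene z133",plane(s,ms,133))
# tray
g=t["frame"].min(axis=2); m=((g>215)*255).astype(np.uint8)
k,l,st,ce=cv2.connectedComponentsWithStats(m)
for i in range(1,k):
    if st[i,4]>800:
        cn=cv2.findContours((l==i).astype(np.uint8),0,2)[0][0]; r=cv2.minAreaRect(cn); print(st[i],r)
        print(plane(t,cv2.boxPoints(r),22).round(1), plane(t,[r[0]],22).round(1))
# bystanders approx
print("blue drop,red,weight",plane(t,[(296.5,263),(349.5,262)],85).round(), plane(t,[(321,243)],40).round())
E
```

```text
handles top z165 [[533.47058706 323.36024013 165.        ]
 [526.22984349 270.71097474 165.        ]]
stand block top from top view z76: [[562.80126998 327.71905166  76.        ]
 [513.93879411 340.70054441  76.        ]
 [500.74607766 258.62369683  76.        ]]
t [189 203   5   3  11] [191.1 203.8]
t [216 203   5   8  28] [217.6 206.6]
t [234 206   4   9  30] [235.4 210.2]
t [192 214   6   3  16] [194.5 214.9]
t [233 237   5   3  10] [234.7 237.9]
t [233 249   6   2  12] [235.5 249.5]
s [234 263   9  19  91] [238.1 271.7]
s [216 273  10  19  86] [220.8 282.2]
s [258 297   6  12  44] [260.9 302.2]
s [269 303   6  12  44] [271.9 308.5]
s [189 309   6  12  45] [191.7 314.4]
s [202 313   5  13  43] [204.2 318.3]
mouth brass [[565.81379994 -54.1360714  133.        ]] slot corners [[573.73989291 -27.27041128 133.        ]
 [574.17529511 -83.05645957 133.        ]
 [552.5242498  -82.5902475  133.        ]
 [550.6044513  -29.18779306 133.        ]]
mouth scene z133 [[558.21910657 -50.52187091 133.        ]]
[ 113  207   50   52 1933] ((137.60000610351562, 231.80001831054688), (49.1934928894043, 50.087921142578125), 26.56505012512207)
[[430.  709.6  22. ]
 [577.4 644.6  22. ]
 [508.3 498.1  22. ]
 [362.1 563.8  22. ]] [[469.1 603.9  22. ]]
[ 383  224   50   38 1882] ((407.4999694824219, 242.5), (48.99999237060547, 36.99999237060547), -0.0)
[[ 391.  -188.7   22. ]
 [ 510.8 -187.6   22. ]
 [ 514.2 -346.7   22. ]
 [ 394.1 -346.8   22. ]] [[ 452.3 -267.4   22. ]]
blue drop,red,weight [[375.  87.  85.]
 [381. -77.  85.]] [[443.  12.  40.]]
```

```bash
cat >> h.py <<'E'
def st():
    o=bot.get_obs(); R=Rrpy(o["tcp_rot"])
    print("t",round(o["time"],2),"tcp",o["tool_pos"].round(1),"F",o["contact_force"].round(1),"w",round(o["grip_width"],1),"q6",round(o["joint_positions"][5],2))
    print("tool axes x,y,z (cols)\n",R.round(4)); g=o["tool_pos"]+R[:,0]*159.2; print("grasp",g.round(1)," yaxis heading deg",round(np.degrees(np.arctan2(R[1,1],R[0,1])),2))
    return o,R
def shift(target_tcp,o,R): return (R.T@(np.array(target_tcp)-o["tool_pos"])/10).round(2)
E
python3 - <<'E'
from h import *
o,R=st()
ty=np.degrees(np.arctan2(0.99,0.145)); print(ty)
print(shift([530,297,404],o,R), "z heading",np.degrees(np.arctan2(R[1,2],R[0,2])))
E
```

```text
t 0.35 tcp [ 218.8 -477.2  404.6] F [ 0.1 -1.1  0.3] w 91.8 q6 -0.15
tool axes x,y,z (cols)
 [[-1.000e-04  4.167e-01 -9.090e-01]
 [ 3.000e-04 -9.090e-01 -4.167e-01]
 [-1.000e+00 -3.000e-04 -0.000e+00]]
grasp [ 218.8 -477.2  245.4]  yaxis heading deg -65.37
81.66743990362583
[  0.07 -57.41 -60.55] z heading -155.3729766509278
```

Emit:
arm_command(moves=[[0,-3.3,-3.5,-8.5,1],[0,-6.6,-7,-17,1],[0,-9.9,-10.5,-25.5,1],[0,-13.2,-14,-34,1],[0,-16.5,-17.5,-42.5,1],[0,-19.8,-21,-51,1],[0,-23.1,-24.5,-59.5,1],[0,-26.4,-28,-68,1],[0,-29.7,-31.5,-76.5,1],[0,-33,-35,-85,1]])

```text
time: 1.35
tool_pos: [399.7, -29.4, 405.0]
tcp_rot: [1.117, 1.57, -0.105]
contact_force: [0.4, -0.5, -0.4]
grip_width: 92.0
```

```bash
python3 - <<'E'
from h import *
o,R=st()
print(shift([530,297,404],o,R))
E
```

```text
t 1.35 tcp [399.7 -29.4 405. ] F [ 0.4 -0.5 -0.4] w 92.0 q6 -0.61
tool axes x,y,z (cols)
 [[ 8.000e-04  9.399e-01  3.416e-01]
 [-1.000e-04  3.416e-01 -9.399e-01]
 [-1.000e+00  7.000e-04  4.000e-04]]
grasp [399.8 -29.4 245.8]  yaxis heading deg 19.97
[  0.11  23.4  -26.23]
```

Emit:
arm_command(moves=[[0,3.0,-3.4,-8,1],[0,6,-6.8,-16,1],[0,9,-10.2,-24,1],[0,12,-13.6,-32,1],[0,15,-17,-40,1],[0,18,-20.4,-48,1],[0,21,-23.8,-56,1],[0,23.4,-26.2,-61.7,1],[0,23.4,-26.2,-61.7,1],[0,23.4,-26.2,-61.7,1]])

```text
time: 2.35
tool_pos: [530.0, 297.0, 404.4]
tcp_rot: [-1.74, 1.57, -1.885]
contact_force: [-0.2, -0.1, 0.0]
grip_width: 91.4
```

```bash
python3 - <<'E'
from h import *
o,R=st()
c=bot.capture("wrist"); cv2.imwrite("pics/w1.png",c["frame"])
E
```

```text
t 2.35 tcp [530.  297.  404.4] F [-0.2 -0.1  0. ] w 91.4 q6 -1.04
tool axes x,y,z (cols)
 [[-3.000e-04  1.449e-01  9.894e-01]
 [-1.000e-03  9.894e-01 -1.449e-01]
 [-1.000e+00 -1.000e-03 -2.000e-04]]
grasp [529.9 296.9 245.2]  yaxis heading deg 81.67
```

View pics/w1.png

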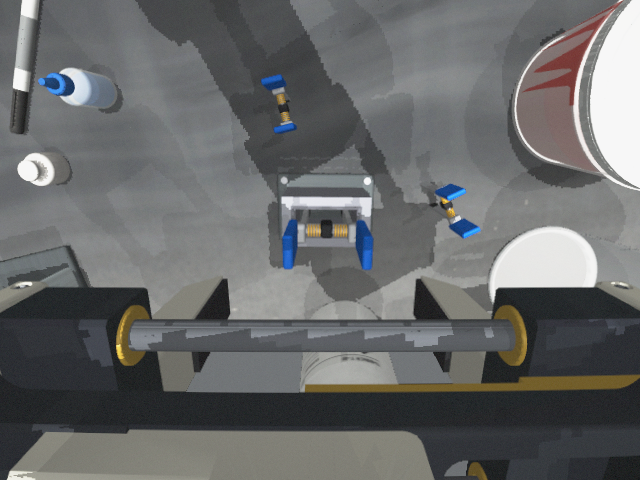

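```bash
python3 - <<'E'
from h import *
c=bot.capture("wrist"); crop(c,260,160,130,130,5,"pics/w1c.png")
E
```

```text
(no output)
```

View pics/w1c.png

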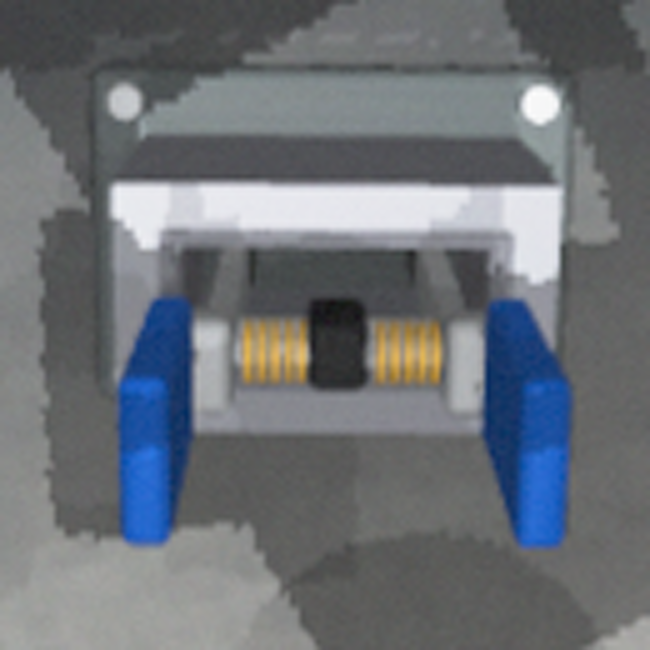

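```bash
python3 - <<'E'
from h import *
o=bot.get_obs(); c=bot.capture("wrist")
f=lambda L:[(260+x/5,160+y/5) for x,y in L]
P=plane(c,f([(144,462),(547,462),(120,540),(120,380),(569,540),(569,380)]),165,o); print(P.round(1)); 
print("cen",P[:2].mean(0),"sep",np.linalg.norm(P[0]-P[1]),"over outside",np.linalg.norm(P[2]-P[4]),np.linalg.norm(P[2]-P[3]))
d=P[0]-P[1]; print("heading",np.degrees(np.arctan2(d[1],d[0])))
P=plane(c,f([(110,184),(560,184)]),76,o);d=P[0]-P[1]; print("stand front edge",P.round(1),"mid",P.mean(0),np.linalg.norm(d),np.degrees(np.arctan2(d[1],d[0])))
E
```

```text
[[524.5 275.1 165. ]
 [532.4 327.8 165. ]
 [534.9 270.  165. ]
 [512.9 273.9 165. ]
 [543.8 329.5 165. ]
 [521.6 331.9 165. ]]
cen [528.4328094  301.44579405 165.        ] sep 53.33419852276921 over outside 60.227972418588344 22.30630395088995
heading -98.4588159069941
stand front edge [[500.4 265.   76. ]
 [512.2 344.1  76. ]] mid [506.27082513 304.56531415  76.        ] 79.9588350625771 -98.4598951284085
```

Emit:
arm_command(moves=[[3,0.41,-0.16,0.1,1],[7,0.41,-0.16,0.1,1],[9,0.41,-0.16,0.1,1],[10.4,0.41,-0.16,0.1,1],[10.4,0.41,-0.16,0.1,1],[10.4,0.41,-0.16,0.1,0.75],[10.4,0.41,-0.16,0.1,0.65],[10.4,0.41,-0.16,0.1,0.58],[10.4,0.41,-0.16,0.1,0.58],[10.4,0.41,-0.16,0.1,0.58]])

```text
time: 3.5
tool_pos: [529.0, 299.9, 301.8]
tcp_rot: [-0.061, 1.569, -0.21]
contact_force: [-0.6, -1.0, 1.9]
grip_width: 56.8
```

```bash
python3 - <<'E'
from h import *
o,R=st()
c=bot.capture("wrist"); cv2.imwrite("pics/w2.png",c["frame"])
E
```

```text
t 3.5 tcp [529.  299.9 301.8] F [-0.6 -1.   1.9] w 56.8 q6 -1.03
tool axes x,y,z (cols)
 [[ 1.400e-03  1.485e-01  9.889e-01]
 [-3.000e-04  9.889e-01 -1.485e-01]
 [-1.000e+00 -1.000e-04  1.400e-03]]
grasp [529.2 299.8 142.6]  yaxis heading deg 81.46
```

View pics/w2.png

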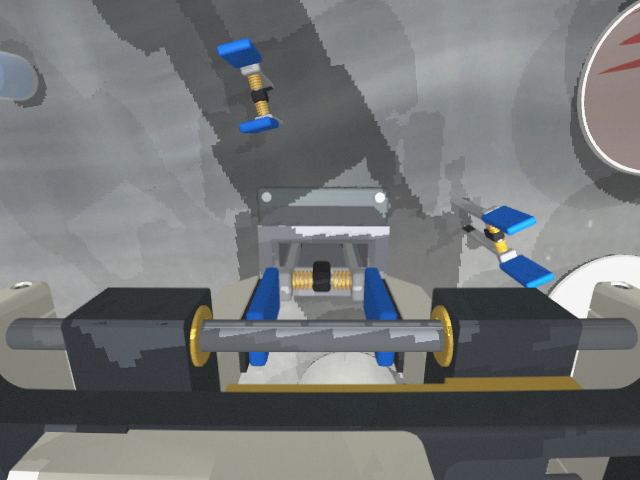

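The wrist view shows both blue plates between the pads, at (265,320) and (380,320). The opening is still 56.8 mm, so I'll let the fingers settle.

Emit:
arm_command(moves=[[0,0,0,0,0.575],[0,0,0,0,0.575],[0,0,0,0,0.575],[-1,0,0,0,0.575],[-2,0,0,0,0.575]])

```text
time: 4.05
tool_pos: [529.0, 299.9, 322.3]
tcp_rot: [-0.67, 1.57, -0.819]
contact_force: [-0.4, 0.3, -1.3]
grip_width: 53.0
```

```bash
python3 - <<'E'
from h import *
o,R=st()
c=bot.capture("wrist"); crop(c,200,160,240,240,2.5,"pics/w3.png")
E
```

```text
t 4.05 tcp [529.  299.9 322.3] F [-0.4  0.3 -1.3] w 53.0 q6 -1.03
tool axes x,y,z (cols)
 [[ 7.000e-04  1.484e-01  9.889e-01]
 [-8.000e-04  9.889e-01 -1.484e-01]
 [-1.000e+00 -6.000e-04  8.000e-04]]
grasp [529.1 299.7 163.1]  yaxis heading deg 81.46
```

View pics/w3.png

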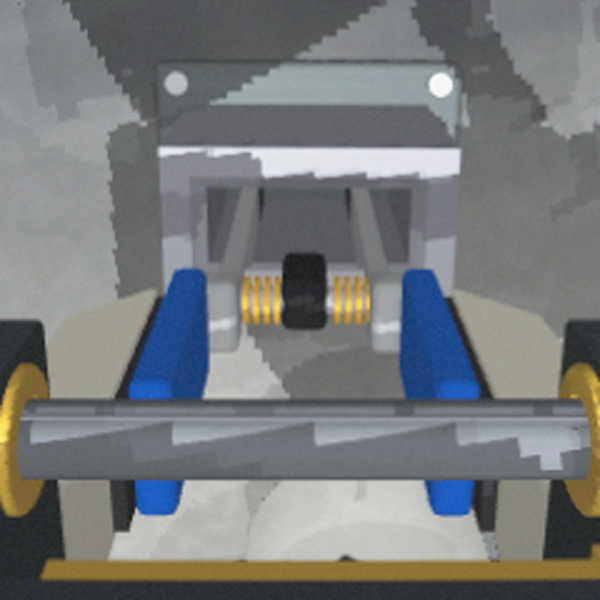

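Both plates are held at 53 mm and the legs are rising in the well, with the pins at crop (305,300). Next I lift clear and move beside the rack to look into it.

Emit:
arm_command(moves=[[-4,0,0,0,0.575],[-8,0,0,0,0.575],[-11,0,0,0,0.575],[-13,-1.5,0.5,0,0.575],[-13,-5,1.8,0,0.575],[-13,-9,3.2,-2,0.575],[-13,-13,4.7,-4,0.575],[-13,-17,6.1,-6,0.575],[-13,-21,7.5,-8.5,0.575],[-13,-25,9,-8.5,0.575]])

```text
time: 5.1
tool_pos: [580.6, 37.8, 455.4]
tcp_rot: [0.134, 1.565, 0.135]
contact_force: [-0.2, 1.0, -1.7]
grip_width: 52.8
```

```bash
python3 - <<'E'
from h import *
o,R=st(); print(shift([600,-55,452],o,R))
E
```

```text
t 5.1 tcp [580.6  37.8 455.4] F [-0.2  1.  -1.7] w 52.8 q6 -1.64
tool axes x,y,z (cols)
 [[ 5.5e-03 -9.0e-04  1.0e+00]
 [ 8.0e-04  1.0e+00  9.0e-04]
 [-1.0e+00  7.0e-04  5.5e-03]]
grasp [581.5  37.9 296.2]  yaxis heading deg 90.05
[ 0.35 -9.28  1.93]
```

Emit:
arm_command(moves=[[0,-3,0.5,0,0.575],[0,-6,1,0,0.575],[0,-8.5,1.7,0,0.575],[0,-9.3,1.9,0,0.575],[0,-9.3,1.9,0,0.575],[0,-9.3,1.9,0,0.575],[0,-9.3,1.9,0,0.575]])

```text
time: 5.8
tool_pos: [599.5, -53.8, 455.7]
tcp_rot: [0.197, 1.565, 0.199]
contact_force: [-0.3, -0.7, -1.1]
grip_width: 52.7
```

```bash
python3 - <<'E'
from h import *
o,R=st()
c=bot.capture("wrist"); cv2.imwrite("pics/w4.png",c["frame"])
E
```

```text
t 5.8 tcp [599.5 -53.8 455.7] F [-0.3 -0.7 -1.1] w 52.7 q6 -1.79
tool axes x,y,z (cols)
 [[ 0.0057 -0.0024  1.    ]
 [ 0.0012  1.      0.0024]
 [-1.      0.0011  0.0057]]
grasp [600.4 -53.7 296.5]  yaxis heading deg 90.14
```

View pics/w4.png

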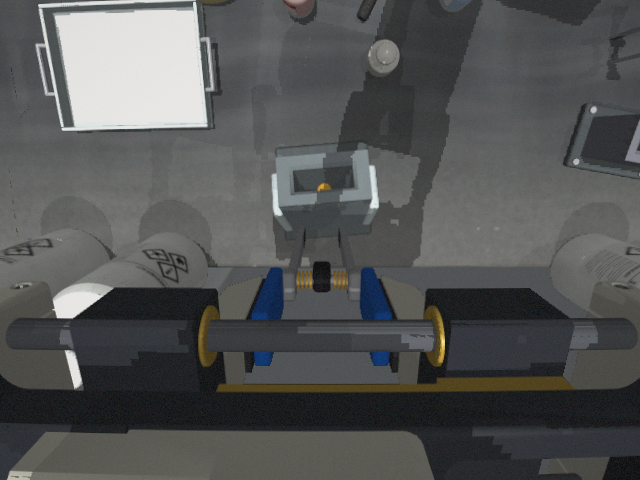

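The rack mouth is at (322,182), with the brass tip at (324,187) near its far side. The tray is at (130,65), and the held tongs' legs are visible at (320,250).

```bash
python3 - <<'E'
from h import *
c=bot.capture("wrist"); crop(c,260,130,130,110,6,"pics/w4c.png")
E
```

```text
(no output)
```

View pics/w4c.png

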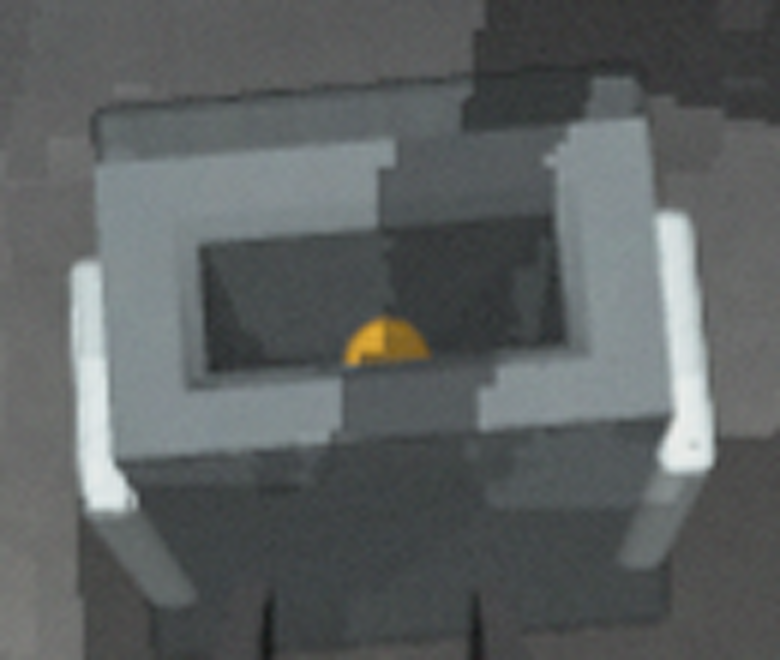

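```bash
python3 - <<'E'
from h import *
o=bot.get_obs(); c=bot.capture("wrist")
f=lambda L:[(260+x/6,130+y/6) for x,y in L]
n=plane(c,f([(97,168),(645,120)]),123.7,o); r=plane(c,f([(113,460),(668,412)]),142.3,o)
print(n.round(1),r.round(1)); 
for P in(n,r):
    d=P[1]-P[0]; print(np.linalg.norm(d),"heading",np.degrees(np.arctan2(d[1],d[0])))
print("width",(r-n).round(1),"centre",np.r_[n,r].mean(0))
# slot inner edges (inner dark): 
a=plane(c,f([(180,222),(200,245)]),128,o)
s=plane(c,f([(203,245),(548,213)]),128,o); q=plane(c,f([(205,375),(570,345)]),136.,o); print("slot near",s.round(1),"far",q.round(1), np.r_[s,q].mean(0))
R=np.linalg.norm(s[1]-s[0]); print(R)
# tongs lower tip? 
E
```

```text
[[543.3 -92.7 123.7]
 [536.4 -13.5 123.7]] [[582.6 -89.5 142.3]
 [575.6 -11.2 142.3]]
79.49131802548428 heading 94.97957186857396
78.62457869044654 heading 95.09689549104456
width [[39.3  3.2 18.6]
 [39.2  2.4 18.6]] centre [559.45395946 -51.70644724 133.        ]
slot near [[553.9 -77.2 128. ]
 [549.3 -27.5 128. ]] far [[571.5 -76.7 136. ]
 [567.1 -24.6 136. ]] [560.42879199 -51.50816349 132.        ]
49.89777830826616
```

The mouth centre comes out at (560, −51.6, 133) with the rack's y heading at 95°. The measured face (80 × 39 mm in plan) matches the model. I'll align the tongs over the mouth and look again.

Emit:
arm_command(moves=[[0,0.1,-1.2,-2,0.575],[0,0.2,-2.6,-4,0.575],[0,0.2,-3.7,-4.9,0.575],[0,0.2,-3.95,-4.9,0.575],[0,0.2,-3.95,-4.9,0.575],[0,0.2,-3.95,-4.9,0.575]])

```text
time: 6.55
tool_pos: [560.5, -52.1, 455.5]
tcp_rot: [0.047, 1.564, 0.134]
contact_force: [0.7, 0.3, -1.5]
grip_width: 52.6
```

```bash
python3 - <<'E'
from h import *
o,R=st()
c=bot.capture("wrist"); crop(c,180,130,290,250,2.7,"pics/w5.png")
s=bot.capture("scene"); crop(s,250,120,140,140,4,"pics/s5.png")
E
```

```text
t 6.55 tcp [560.5 -52.1 455.5] F [ 0.7  0.3 -1.5] w 52.6 q6 -1.89
tool axes x,y,z (cols)
 [[ 6.200e-03 -8.760e-02  9.961e-01]
 [ 8.000e-04  9.962e-01  8.760e-02]
 [-1.000e+00  3.000e-04  6.300e-03]]
grasp [561.5 -52.  296.3]  yaxis heading deg 95.02
```

View pics/w5.png

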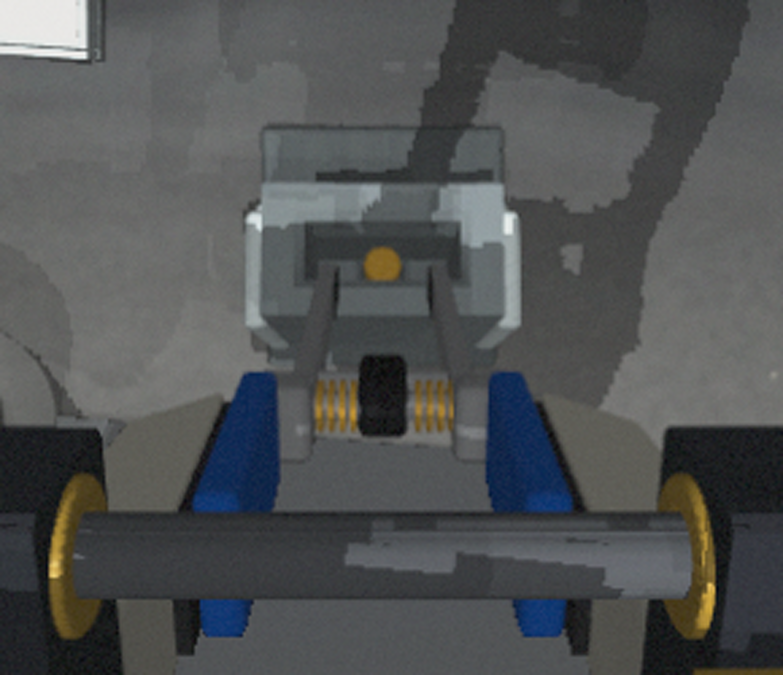

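View pics/s5.png

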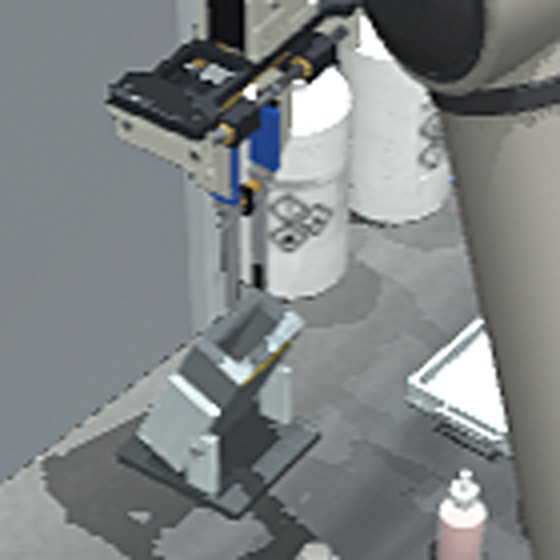

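```bash
python3 - <<'E'
from h import *
o=bot.get_obs(); R=Rrpy(o["tcp_rot"]); c=bot.capture("wrist"); crop(c,270,200,100,80,8,"pics/w6.png")
g=o["tool_pos"]+R[:,0]*159.2
for dx in(-6,6):
  for dy in (-18.5,-13.5,13.5,18.5):
    P=g+R[:,0]*132.6+R[:,1]*dy+R[:,2]*dx
    print(dx,dy,((proj(c,P,o)-[270,200])*8).round(0))
print(proj(c,[560,-51.6,133],o))
E
```

```text
-6 -18.5 [[222. 220.]]
-6 -13.5 [[272. 220.]]
-6 13.5 [[542. 220.]]
-6 18.5 [[592. 220.]]
6 -18.5 [[224. 335.]]
6 -13.5 [[274. 335.]]
6 13.5 [[540. 335.]]
6 18.5 [[590. 335.]]
[[321.49765451 223.03865553]]
```

View pics/w6.png

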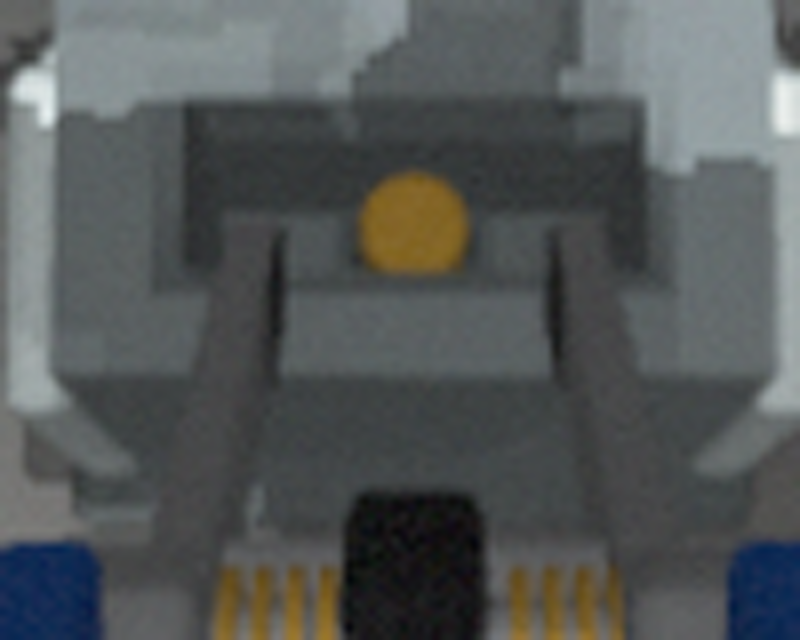

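Emit:
arm_command(moves=[[1.5,0,0,0,0.575],[2.6,0,0,0,0.575],[3.3,0,0,0,0.575],[3.6,0,0,0,0.575],[3.6,0,0,0,0.575],[3.6,0,0,0,0.575]])

```text
time: 7.3
tool_pos: [560.8, -52.2, 419.6]
tcp_rot: [0.033, 1.564, 0.121]
contact_force: [0.8, -0.3, -0.6]
grip_width: 52.9
```

```bash
python3 - <<'E'
from h import *
o,R=st()
c=bot.capture("wrist"); crop(c,200,130,240,200,3,"pics/w7.png")
E
```

```text
t 7.3 tcp [560.8 -52.2 419.6] F [ 0.8 -0.3 -0.6] w 52.9 q6 -1.89
tool axes x,y,z (cols)
 [[ 6.300e-03 -8.760e-02  9.961e-01]
 [ 8.000e-04  9.962e-01  8.760e-02]
 [-1.000e+00  2.000e-04  6.300e-03]]
grasp [561.8 -52.1 260.4]  yaxis heading deg 95.03
```

View pics/w7.png

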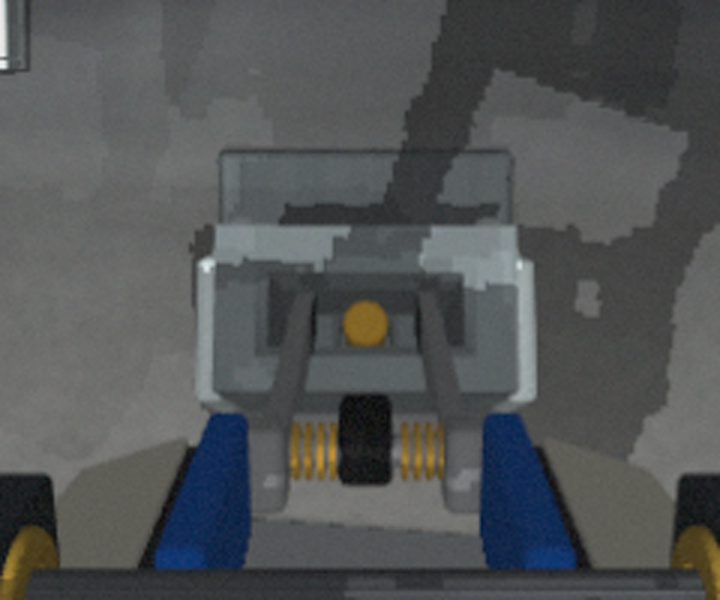

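The tips are inside the slot mouth, at crop (300,300) and (430,300), straddling the brass at (365,322). Now I swing the handles toward the robot so the slot wall tips the tongs in the pads.

Emit:
arm_command(moves=[[0.2,0,-0.5,0,0.575],[0.4,0,-1.0,0,0.575],[0.6,0,-1.5,0,0.575],[0.7,0,-2.0,0,0.575],[0.7,0,-2.0,0,0.575]])

```text
time: 7.85
tool_pos: [540.2, -54.0, 412.7]
tcp_rot: [0.03, 1.565, 0.118]
contact_force: [0.1, -0.2, -0.6]
grip_width: 52.7
```

```bash
python3 - <<'E'
from h import *
o,R=st()
c=bot.capture("wrist"); a=cv2.resize(c["frame"][130:330,200:440],(480,400))
s=bot.capture("scene"); b=cv2.resize(s["frame"][160:240,280:344],(320,400),interpolation=cv2.INTER_CUBIC); cv2.imwrite("pics/w8.png",np.hstack([a,b]))
E
```

```text
t 7.85 tcp [540.2 -54.  412.7] F [ 0.1 -0.2 -0.6] w 52.7 q6 -1.9
tool axes x,y,z (cols)
 [[ 6.100e-03 -8.740e-02  9.962e-01]
 [ 7.000e-04  9.962e-01  8.740e-02]
 [-1.000e+00  2.000e-04  6.100e-03]]
grasp [541.2 -53.9 253.5]  yaxis heading deg 95.02
```

View pics/w8.png

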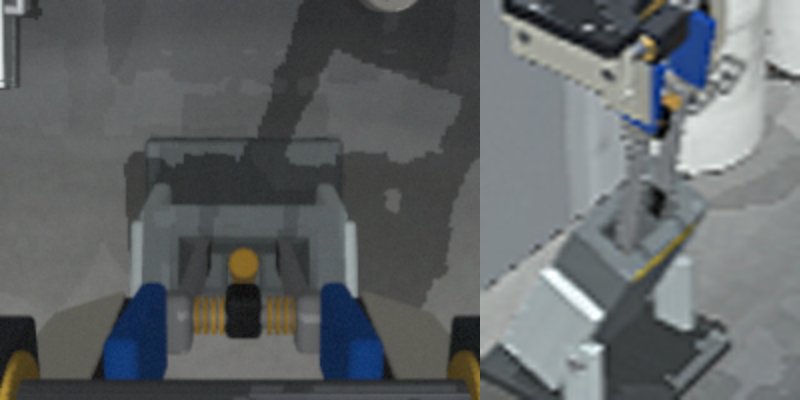

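It works: the tongs pivot with almost no force, and the scene view shows them leaning into the slot. I'll continue the swing.

Emit:
arm_command(moves=[[0.2,0,-0.5,0,0.575],[0.4,0,-1.0,0,0.575],[0.65,0,-1.6,0,0.575],[1.1,0,-2.1,0,0.575],[1.6,0,-2.7,0,0.575],[2.0,0,-3.2,0,0.575],[2.0,0,-3.2,0,0.575]])

```text
time: 8.65
tool_pos: [508.2, -56.8, 391.8]
tcp_rot: [0.132, 1.566, 0.219]
contact_force: [0.0, 0.1, -0.8]
grip_width: 52.9
```

```bash
cat > v.py <<'E'
from h import *
import sys
o,R=st()
c=bot.capture("wrist"); a=cv2.resize(c["frame"][130:330,200:440],(480,400))
s=bot.capture("scene"); b=cv2.resize(s["frame"][160:240,280:344],(320,400),interpolation=cv2.INTER_CUBIC); cv2.imwrite(sys.argv[1],np.hstack([a,b]))
E
python3 v.py pics/w9.png
```

```text
t 8.65 tcp [508.2 -56.8 391.8] F [ 0.   0.1 -0.8] w 52.9 q6 -1.92
tool axes x,y,z (cols)
 [[ 4.700e-03 -8.720e-02  9.962e-01]
 [ 1.100e-03  9.962e-01  8.720e-02]
 [-1.000e+00  6.000e-04  4.800e-03]]
grasp [509.  -56.6 232.6]  yaxis heading deg 95.0
```

View pics/w9.png

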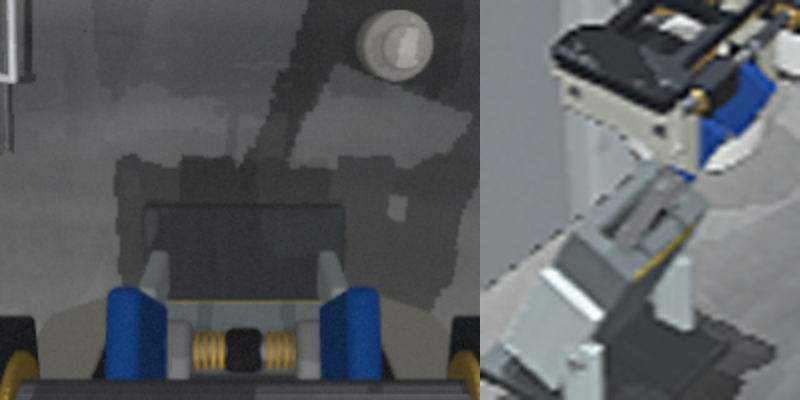

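Emit:
arm_command(moves=[[0.6,0,0.35,0,0.575],[1.2,0,0.65,0,0.575],[1.8,0,0.95,0,0.575],[2.4,0,1.2,0,0.575],[2.4,0,1.2,0,0.575]])

```text
time: 9.25
tool_pos: [521.2, -55.7, 367.2]
tcp_rot: [0.232, 1.567, 0.32]
contact_force: [-0.0, 0.0, -1.8]
grip_width: 52.7
```

```bash
python3 v.py pics/w10.png
```

```text
t 9.25 tcp [521.2 -55.7 367.2] F [-0.   0.  -1.8] w 52.7 q6 -1.91
tool axes x,y,z (cols)
 [[ 0.004  -0.0874  0.9962]
 [ 0.0013  0.9962  0.0874]
 [-1.      0.001   0.0041]]
grasp [521.8 -55.5 208. ]  yaxis heading deg 95.02
```

View pics/w10.png

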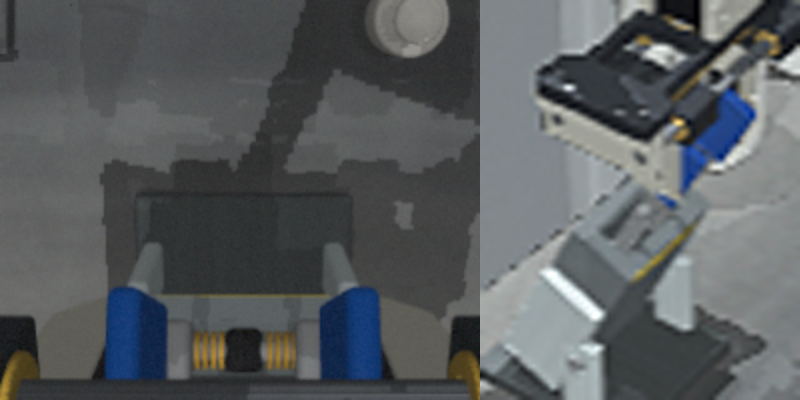

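Emit:
arm_command(moves=[[0.5,0,0.23,0,0.575],[1.0,0,0.47,0,0.575],[1.4,0,0.65,0,0.575],[1.7,0,0.8,0,0.575],[1.7,0,0.8,0,0.575]])

```text
time: 9.85
tool_pos: [529.2, -55.0, 350.6]
tcp_rot: [0.164, 1.566, 0.252]
contact_force: [-0.1, 0.7, -1.5]
grip_width: 52.7
```

```bash
python3 v.py pics/w11.png
```

```text
t 9.85 tcp [529.2 -55.  350.6] F [-0.1  0.7 -1.5] w 52.7 q6 -1.91
tool axes x,y,z (cols)
 [[ 4.500e-03 -8.750e-02  9.962e-01]
 [ 1.200e-03  9.962e-01  8.750e-02]
 [-1.000e+00  8.000e-04  4.600e-03]]
grasp [529.9 -54.8 191.4]  yaxis heading deg 95.02
```

View pics/w11.png

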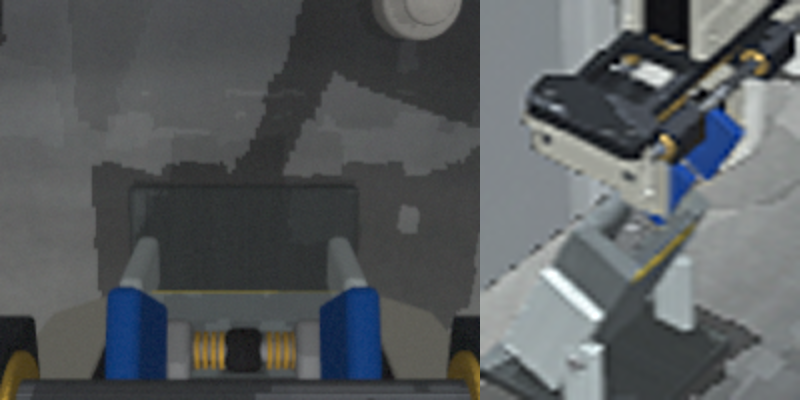

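The tongs are fully in, at a tip depth of about 67 mm with no contact force. Now I squeeze on the mandrel; the opening should stall near 40 mm.

Emit:
arm_command(moves=[[0,0,0,0,0.5],[0,0,0,0,0.45],[0,0,0,0,0.4],[0,0,0,0,0.35],[0,0,0,0,0.3],[0,0,0,0,0.3],[0,0,0,0,0.3],[0,0,0,0,0.3]])

```text
time: 10.75
tool_pos: [529.2, -55.0, 351.4]
tcp_rot: [0.068, 1.565, 0.155]
contact_force: [-2.1, -0.3, 1.2]
grip_width: 36.4
```

```bash
python3 v.py pics/w12.png
```

```text
t 10.75 tcp [529.2 -55.  351.4] F [-2.1 -0.3  1.2] w 36.4 q6 -1.91
tool axes x,y,z (cols)
 [[ 5.500e-03 -8.750e-02  9.961e-01]
 [ 9.000e-04  9.962e-01  8.750e-02]
 [-1.000e+00  4.000e-04  5.500e-03]]
grasp [530.  -54.9 192.2]  yaxis heading deg 95.02
```

View pics/w12.png

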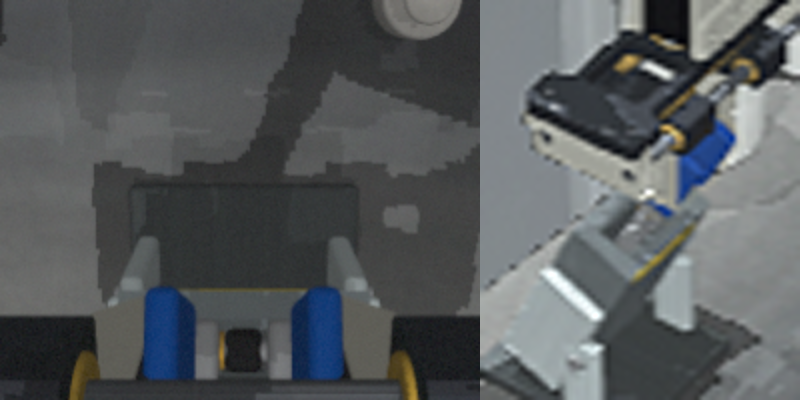

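Emit:
arm_command(moves=[[0,0,0,0,0.3],[0,0,0,0,0.3],[0,0,0,0,0.3]])

```text
time: 11.15
tool_pos: [529.1, -55.1, 351.3]
tcp_rot: [0.074, 1.565, 0.162]
contact_force: [-0.7, -0.1, 1.3]
grip_width: 36.1
```

The opening is stalled steadily at 36 mm against a 27.6 mm target, so something is held. I'll draw it out along the axis.

Emit:
arm_command(moves=[[-0.45,0,-0.21,0,0.3],[-1.35,0,-0.63,0,0.3],[-2.25,0,-1.05,0,0.3],[-3.15,0,-1.47,0,0.3],[-4.05,0,-1.9,0,0.3],[-4.05,0,-1.9,0,0.3]])

```text
time: 11.75
tool_pos: [509.6, -56.8, 393.5]
tcp_rot: [-0.071, 1.563, 0.016]
contact_force: [0.5, 0.0, -1.5]
grip_width: 36.4
```

```bash
python3 v.py pics/w13.png
```

```text
t 11.75 tcp [509.6 -56.8 393.5] F [ 0.5  0.  -1.5] w 36.4 q6 -1.92
tool axes x,y,z (cols)
 [[ 7.800e-03 -8.730e-02  9.961e-01]
 [ 1.000e-04  9.962e-01  8.730e-02]
 [-1.000e+00 -6.000e-04  7.800e-03]]
grasp [510.9 -56.8 234.3]  yaxis heading deg 95.01
```

View pics/w13.png

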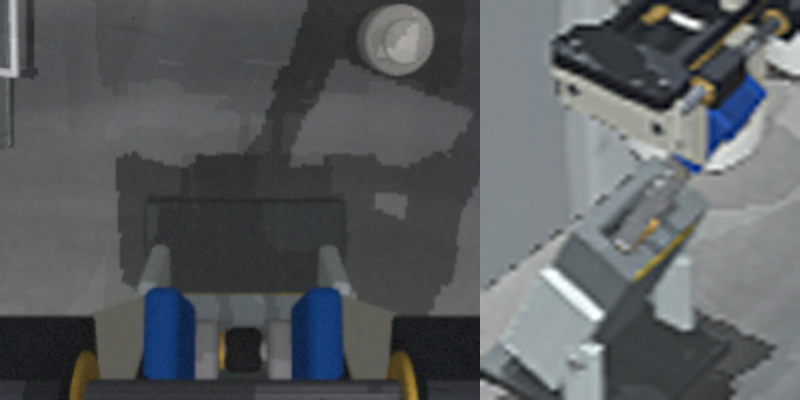

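The brass is visible between the legs at crop (650,230) and rising with them. I'll continue the draw until it is fully out, then lift.

Emit:
arm_command(moves=[[-1.0,0,-0.47,0,0.3],[-2.0,0,-0.93,0,0.3],[-3.0,0,-1.4,0,0.3],[-4.0,0,-1.86,0,0.3],[-5.0,0,-2.33,0,0.3],[-6.0,0,-2.8,0,0.3],[-7.0,0,-3.25,0,0.3],[-8.0,0,-3.7,0,0.3],[-9.0,0,-4.2,0,0.3],[-9.0,0,-4.2,0,0.3]])

```text
time: 12.85
tool_pos: [467.1, -60.5, 483.4]
tcp_rot: [-0.1, 1.562, -0.013]
contact_force: [0.2, -0.9, -0.9]
grip_width: 36.2
```

```bash
python3 - <<'E'
from h import *
o,R=st()
c=bot.capture("wrist"); a=cv2.resize(c["frame"][130:330,200:440],(480,400))
s=bot.capture("scene"); b=cv2.resize(s["frame"][130:230,270:350],(320,400),interpolation=cv2.INTER_CUBIC); cv2.imwrite("pics/w14.png",np.hstack([a,b]))
E
```

```text
t 12.85 tcp [467.1 -60.5 483.4] F [ 0.2 -0.9 -0.9] w 36.2 q6 -1.95
tool axes x,y,z (cols)
 [[ 8.500e-03 -8.720e-02  9.962e-01]
 [-1.000e-04  9.962e-01  8.720e-02]
 [-1.000e+00 -9.000e-04  8.500e-03]]
grasp [468.4 -60.5 324.3]  yaxis heading deg 95.0
```

View pics/w14.png

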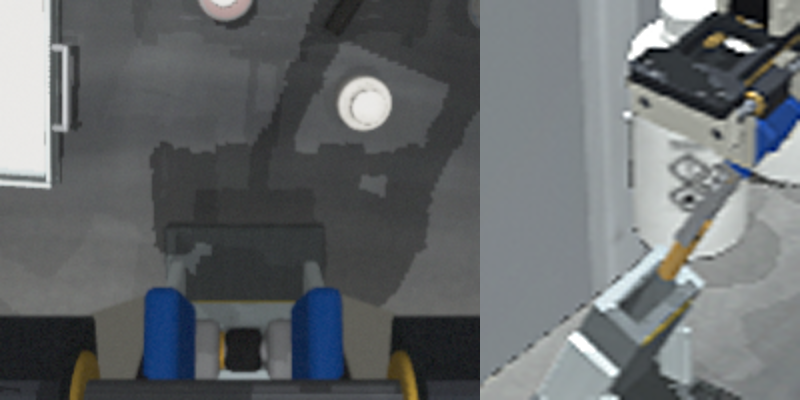

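The mandrel is out. The scene crop shows the brass at (685,250), above the mouth and held in line with the leaning tongs. I'll raise it a little and carry it to the tray at top-view (408,243), whose centre is near (452, −267).

Emit:
arm_command(moves=[[-1.5,0,0,0,0.3],[-2.5,-1.2,-0.5,0,0.3],[-2.5,-3.6,-1.5,0,0.3],[-2.5,-6.4,-2.7,0,0.3],[-2.5,-9.2,-3.8,0,0.3],[-2.5,-12,-5,0,0.3],[-2.5,-15,-6.2,0,0.3],[-2.5,-18,-7.5,0,0.3],[-2.5,-20.6,-8.6,0,0.3],[-2.5,-20.6,-8.6,0,0.3]])

```text
time: 13.95
tool_pos: [398.2, -276.6, 505.7]
tcp_rot: [-0.122, 1.566, -0.039]
contact_force: [-0.3, 0.7, -1.7]
grip_width: 36.1
```

```bash
python3 - <<'E'
from h import *
o,R=st()
c=bot.capture("wrist"); s=bot.capture("scene"); t=bot.capture("top")
a=cv2.resize(c["frame"],(480,360)); b=cv2.resize(s["frame"][140:260,340:440],(300,360),interpolation=cv2.INTER_CUBIC); cv2.imwrite("pics/w15.png",np.hstack([a,b]))
crop(t,360,200,100,100,4,"pics/t15.png")
E
```

```text
t 13.95 tcp [ 398.2 -276.6  505.7] F [-0.3  0.7 -1.7] w 36.1 q6 -2.42
tool axes x,y,z (cols)
 [[ 5.000e-03 -8.310e-02  9.965e-01]
 [-2.000e-04  9.965e-01  8.310e-02]
 [-1.000e+00 -6.000e-04  5.000e-03]]
grasp [ 399.  -276.7  346.5]  yaxis heading deg 94.77
```

View pics/w15.png

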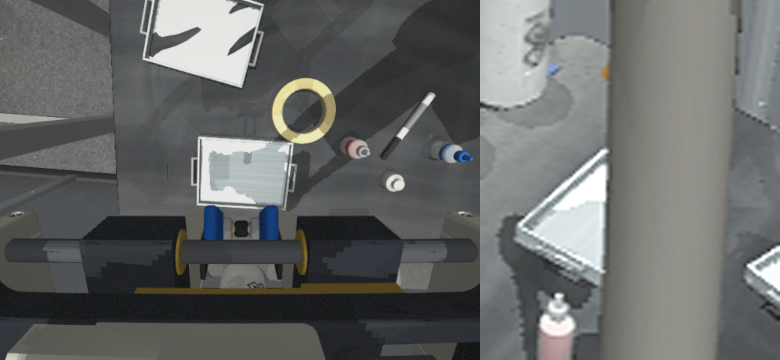

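View pics/t15.png

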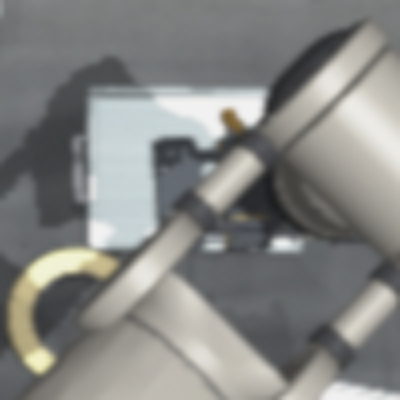

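```bash
python3 - <<'E'
from h import *
o=bot.get_obs(); c=bot.capture("wrist"); t=bot.capture("top")
crop(c,250,170,160,120,5,"pics/w16.png")
P=plane(t,[(360+228/4,200+115/4)],183); print("brass tip top view",P.round(1))
E
```

```text
brass tip top view [[ 477.3 -270.   183. ]]
```

View pics/w16.png

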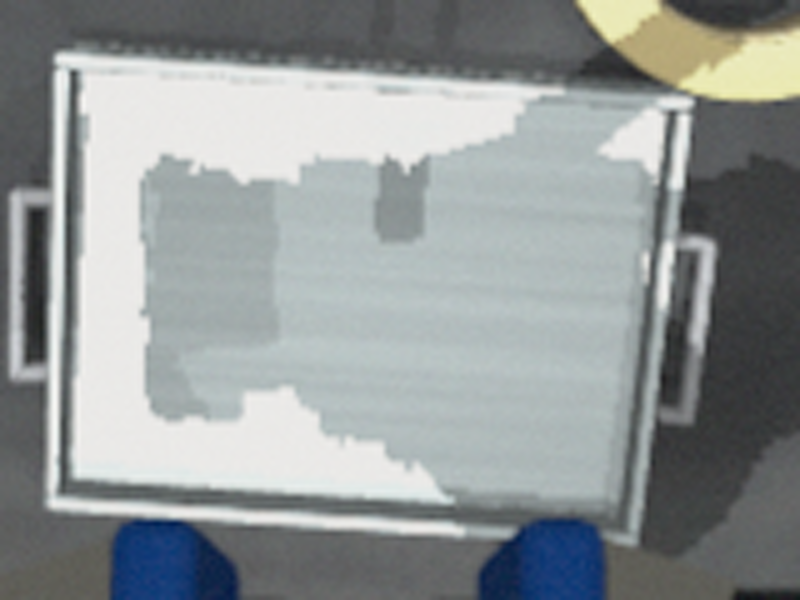

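```bash
python3 - <<'E'
from h import *
o=bot.get_obs(); c=bot.capture("wrist")
P=plane(c,[(250+x/5,170+y/5) for x,y in [(55,50),(693,98),(45,510),(638,545)]],22,o); print(P.round(1),P.mean(0).round(1))
print(np.linalg.norm(P[0]-P[1]),np.linalg.norm(P[2]-P[3]),np.linalg.norm(P[0]-P[2]),np.linalg.norm(P[1]-P[3]))
E
```

```text
[[ 388.2 -353.    22. ]
 [ 386.  -183.6   22. ]
 [ 518.6 -350.8   22. ]
 [ 514.5 -181.2   22. ]] [ 451.8 -267.1   22. ]
169.3373915351294 169.64873645971602 130.4609966903328 128.51666895893806
```

The tray centre is (452, −267) with sides 169.5 × 129.5 mm, as expected. The brass lower end triangulates to (477, −270), against (475, −270) predicted, so the mandrel is in line with the tongs. I'll lower it.

Emit:
arm_command(moves=[[2.5,0,0,0,0.3],[5,0,0,0,0.3],[7.5,0,0,0,0.3],[10,0,0,0,0.3],[12.5,0,0,0,0.3],[14.5,0,0,0,0.3],[16,0,0,0,0.3],[16.8,0,0,0,0.3],[16.8,0,0,0,0.3]])

```text
time: 15.15
tool_pos: [400.9, -271.8, 337.8]
tcp_rot: [0.263, 1.565, 0.353]
contact_force: [0.3, -0.6, -1.6]
grip_width: 36.4
```

```bash
python3 - <<'E'
from h import *
o,R=st()
c=bot.capture("wrist"); s=bot.capture("scene"); t=bot.capture("top")
a=cv2.resize(c["frame"],(480,360)); b=cv2.resize(t["frame"][200:300,360:460],(320,360),interpolation=cv2.INTER_CUBIC); cv2.imwrite("pics/w17.png",np.hstack([a,b]))
E
```

```text
t 15.15 tcp [ 400.9 -271.8  337.8] F [ 0.3 -0.6 -1.6] w 36.4 q6 -2.42
tool axes x,y,z (cols)
 [[ 0.0052 -0.0895  0.996 ]
 [ 0.0019  0.996   0.0895]
 [-1.      0.0015  0.0054]]
grasp [ 401.8 -271.5  178.6]  yaxis heading deg 95.14
```

View pics/w17.png

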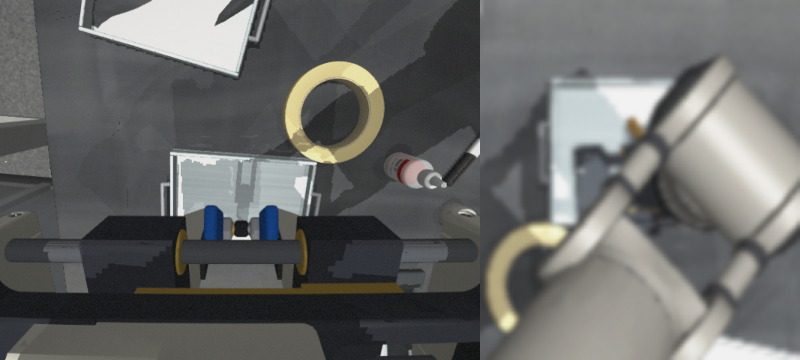

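Emit:
arm_command(moves=[[0.2,0,0,0,0.3],[0.4,0,0,0,0.3],[0.6,0,0,0,0.3],[0.6,0,0,0,0.3]])

```text
time: 15.7
tool_pos: [401.1, -272.4, 333.1]
tcp_rot: [-0.108, 1.563, -0.019]
contact_force: [0.1, -0.1, -2.5]
grip_width: 36.6
```

Emit:
arm_command(moves=[[0.1,0,0,0,0.3],[0.3,0,0,0,0.3],[0.3,0,0,0,0.3],[0.3,0,0,0,0.3]])

```text
time: 16.1
tool_pos: [401.1, -272.4, 330.0]
tcp_rot: [-0.083, 1.564, 0.006]
contact_force: [0.1, -0.7, -2.1]
grip_width: 36.0
```

Emit:
arm_command(moves=[[0.1,0,0,0,0.3],[0.2,0,0,0,0.3],[0.3,0,0,0,0.3],[0.3,0,0,0,0.3]])

```text
time: 16.5
tool_pos: [400.9, -272.5, 328.2]
tcp_rot: [-0.262, 1.563, -0.173]
contact_force: [-4.0, 0.7, 9.7]
grip_width: 36.5
```

Emit:
arm_command(moves=[[0.1,0,0,0,0.3],[0.2,0,0,0,0.3],[0.3,0,0,0,0.3],[0.3,0,0,0,0.3]])

```text
time: 16.9
tool_pos: [400.6, -272.8, 327.3]
tcp_rot: [-0.497, 1.562, -0.408]
contact_force: [-7.7, 1.3, 16.5]
grip_width: 36.7
```

Contact with the tray floor is confirmed at 16 N. I'll ease off and then open the jaws gradually, so the rod tips over from its standing end.

Emit:
arm_command(moves=[[-0.15,0,0,0,0.3],[-0.3,0,0,0,0.3],[-0.3,0,0,0,0.3]])

```text
time: 17.2
tool_pos: [400.7, -272.8, 330.3]
tcp_rot: [-0.488, 1.562, -0.398]
contact_force: [0.4, 0.0, -2.1]
grip_width: 36.2
```

Emit:
arm_command(moves=[[0,0,0,0,0.38],[0,0,0,0,0.4],[0,0,0,0,0.42],[0,0,0,0,0.44],[0,0,0,0,0.46],[0,0,0,0,0.48],[0,0,0,0,0.52],[0,0,0,0,0.56],[0,0,0,0,0.575],[0,0,0,0,0.575]])

```text
time: 18.2
tool_pos: [400.6, -272.8, 330.3]
tcp_rot: [-0.488, 1.562, -0.398]
contact_force: [-0.5, -0.1, -1.6]
grip_width: 52.9
```

```bash
python3 - <<'E'
from h import *
o,R=st()
c=bot.capture("wrist"); s=bot.capture("scene"); t=bot.capture("top")
a=cv2.resize(c["frame"],(480,360)); b=cv2.resize(t["frame"][200:300,360:460],(320,360),interpolation=cv2.INTER_CUBIC); cv2.imwrite("pics/w18.png",np.hstack([a,b]))
E
```

```text
t 18.2 tcp [ 400.6 -272.8  330.3] F [-0.5 -0.1 -1.6] w 52.9 q6 -2.42
tool axes x,y,z (cols)
 [[ 0.0084 -0.0895  0.996 ]
 [-0.0035  0.996   0.0895]
 [-1.     -0.0043  0.0081]]
grasp [ 402.  -273.3  171.1]  yaxis heading deg 95.13
```

View pics/w18.png

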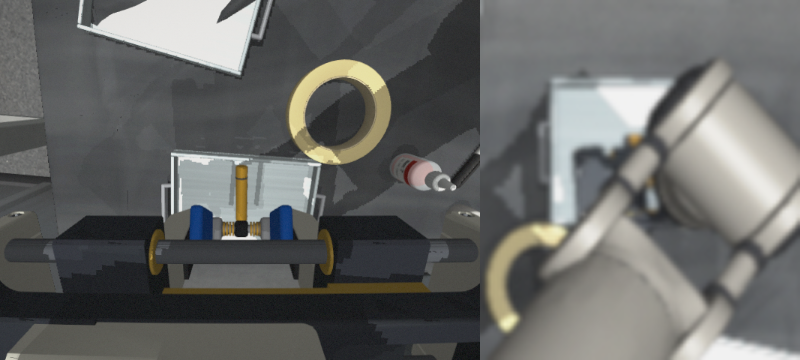

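The rod (480-px half of the picture, around (242,195)) has tipped over and appears to lie in the tray. I'll lift straight up and check.

Emit:
arm_command(moves=[[-1.5,0,0,0,0.575],[-4,0,0,0,0.575],[-7,0,0,0,0.575],[-10,0,0,0,0.575],[-13,0,0,0,0.575],[-15,0,0,0,0.575],[-15,0,0,0,0.575]])

```text
time: 19.05
tool_pos: [399.5, -272.3, 483.0]
tcp_rot: [-0.632, 1.556, -0.542]
contact_force: [0.3, -0.2, -0.2]
grip_width: 52.6
```

```bash
python3 - <<'E'
from h import *
o,R=st()
c=bot.capture("wrist"); a=cv2.resize(c["frame"],(480,360)); b=cv2.resize(c["frame"][180:300,260:366],(318,360),interpolation=cv2.INTER_CUBIC); cv2.imwrite("pics/w19.png",np.hstack([a,b]))
E
```

```text
t 19.05 tcp [ 399.5 -272.3  483. ] F [ 0.3 -0.2 -0.2] w 52.6 q6 -2.42
tool axes x,y,z (cols)
 [[ 0.0128 -0.0894  0.9959]
 [-0.0077  0.996   0.0895]
 [-0.9999 -0.0088  0.0121]]
grasp [ 401.5 -273.6  323.8]  yaxis heading deg 95.13
```

View pics/w19.png

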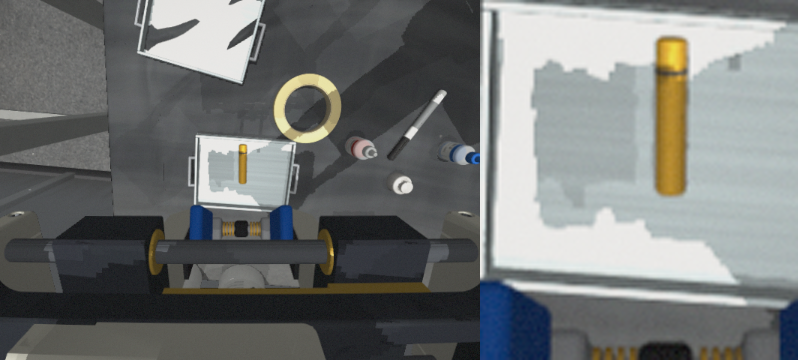

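The mandrel lies flat in the tray, at crop (670,115). Next is the stand: move over, keeping the tongs' tilt, and check the tips over the well.

Emit:
arm_command(moves=[[0,3,0.6,1,0.575],[0,7,1.5,2,0.575],[-0.1,11,2.4,3,0.575],[-0.1,15,3.2,4,0.575],[-0.1,19,4.1,5,0.575],[-0.1,23,5,6,0.575],[-0.2,27,5.8,7,0.575],[-0.2,31,6.7,8,0.575],[-0.2,35,7.6,9,0.575],[-0.2,39,8.4,10,0.575]])

```text
time: 20.1
tool_pos: [447.9, 125.5, 479.4]
tcp_rot: [-0.563, 1.562, -0.649]
contact_force: [0.9, -0.8, -1.3]
grip_width: 53.0
```

```bash
cat >> h.py <<'E'
def gshift(tg,o,R):
    g=o["tool_pos"]+R[:,0]*159.2; return (R.T@(np.array(tg)-g)/10).round(2)
E
python3 - <<'E'
from h import *
o,R=st(); print(gshift([473.6,309.5,322],o,R))
E
```

```text
t 20.1 tcp [447.9 125.5 479.4] F [ 0.9 -0.8 -1.3] w 53.0 q6 -1.37
tool axes x,y,z (cols)
 [[ 0.0073  0.0856  0.9963]
 [-0.0056  0.9963 -0.0855]
 [-1.     -0.0049  0.0078]]
grasp [449.1 124.6 320.3]  yaxis heading deg 85.09
[-0.26 18.63  0.86]
```

Emit:
arm_command(moves=[[-0.1,4,0.2,1,0.575],[-0.1,8,0.4,2,0.575],[-0.1,12,0.6,3,0.575],[-0.2,15.5,0.8,3.6,0.575],[-0.2,18,0.85,3.6,0.575],[-0.2,18.6,0.85,3.6,0.575],[-0.2,18.6,0.85,3.6,0.575],[-0.2,18.6,0.85,3.6,0.575]])

```text
time: 20.9
tool_pos: [472.3, 309.2, 479.7]
tcp_rot: [-0.714, 1.562, -0.863]
contact_force: [0.5, -0.2, -0.8]
grip_width: 52.4
```

```bash
python3 - <<'E'
from h import *
o,R=st(); print(gshift([473.6,309.5,322],o,R))
c=bot.capture("wrist"); cv2.imwrite("pics/w20.png",c["frame"])
s=bot.capture("scene"); crop(s,170,180,140,140,4,"pics/s20.png")
E
```

```text
t 20.9 tcp [472.3 309.2 479.7] F [ 0.5 -0.2 -0.8] w 52.4 q6 -0.98
tool axes x,y,z (cols)
 [[ 0.0058  0.1484  0.9889]
 [-0.0068  0.9889 -0.1483]
 [-1.     -0.0059  0.0068]]
grasp [473.2 308.2 320.5]  yaxis heading deg 81.47
[-0.15  0.14  0.02]
```

View pics/w20.png

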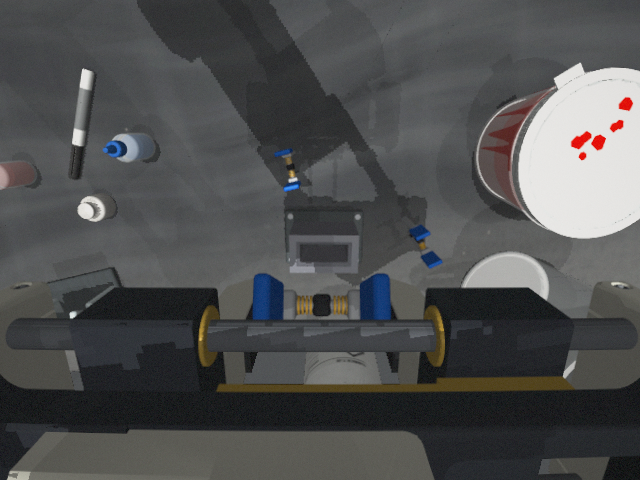

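View pics/s20.png

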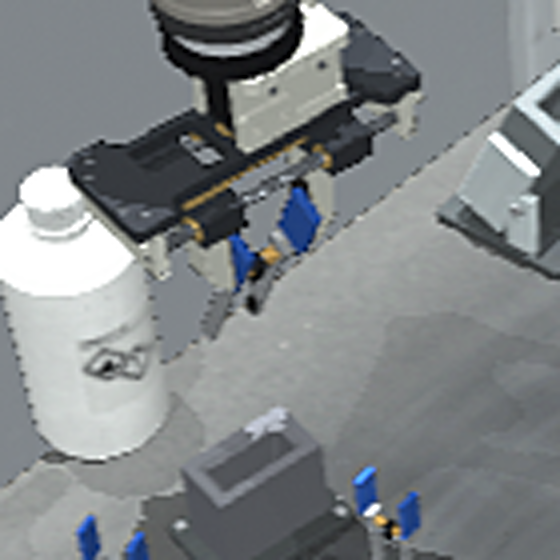

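```bash
python3 - <<'E'
from h import *
o=bot.get_obs(); R=Rrpy(o["tcp_rot"]); s=bot.capture("scene"); g=o["tool_pos"]+R[:,0]*159.2
crop(s,205,225,70,50,10,"pics/s21.png")
for th in (20,25,30,35,40):
    a=np.radians(th); ax=R[:,0]*np.cos(a)+R[:,2]*np.sin(a)
    print(th,[((proj(s,g+ax*132.6+R[:,1]*dy,s)[0]-[205,225])*10).round() for dy in(-16,16)], [((proj(s,g+ax*49+R[:,1]*dy,s)[0]-[205,225])*10).round() for dy in(0,)])
E
```

```text
20 [array([301., 352.]), array([194., 415.])] [array([281., 225.])]
25 [array([274., 316.]), array([167., 379.])] [array([270., 211.])]
30 [array([247., 278.]), array([140., 341.])] [array([260., 197.])]
35 [array([222., 240.]), array([114., 302.])] [array([250., 182.])]
40 [array([197., 200.]), array([ 89., 262.])] [array([240., 166.])]
```

View pics/s21.png

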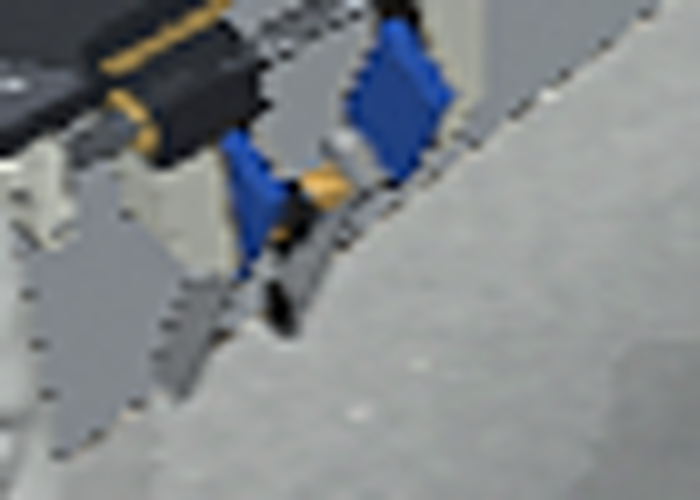

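The leg ends seen at crop (285,330) and (175,395) match a tongs tilt of about 24°. I'll re-measure the well from this wrist view before inserting.

```bash
python3 - <<'E'
from h import *
c=bot.capture("wrist"); crop(c,275,200,100,80,8,"pics/w21.png")
E
```

```text
(no output)
```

View pics/w21.png

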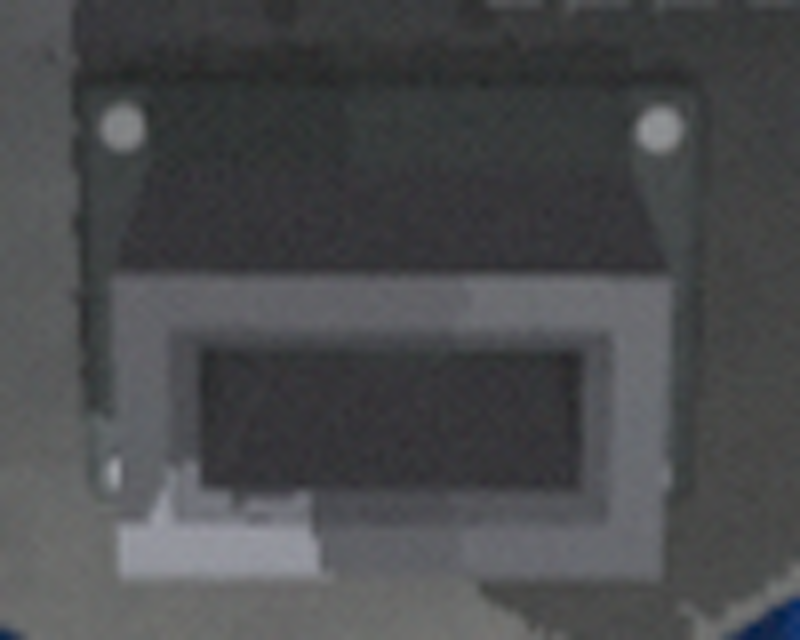

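```bash
python3 - <<'E'
from h import *
o=bot.get_obs(); R=Rrpy(o["tcp_rot"]); c=bot.capture("wrist")
P=plane(c,[(275+x/8,200+y/8) for x,y in [(110,275),(672,275),(118,578),(663,578)]],76,o); print(P.round(1),P.mean(0).round(1))
for i,j in((0,1),(2,3),(0,2),(1,3)): print(np.linalg.norm(P[i]-P[j]).round(1),end=' ')
d=P[1]-P[0]; print(np.degrees(np.arctan2(d[1],d[0])))
ce=P.mean(0); X=np.array([.989,-.147,0])
for z,dx in((217,-50.5),(187,-50.5)):
    tg=ce+X*dx; tg[2]=z; print(tg.round(1),gshift(tg,o,R))
E
```

```text
[[500.5 265.7  76. ]
 [512.4 345.   76. ]
 [546.5 258.7  76. ]
 [558.4 338.1  76. ]] [529.4 301.9  76. ]
80.1 80.3 46.5 46.4 81.44958761627878
[479.5 309.3 217. ] [10.46  0.25  0.48]
[479.5 309.3 187. ] [13.46  0.26  0.45]
```

Emit:
arm_command(moves=[[2,0.1,0.2,0,0.575],[5,0.2,0.4,0,0.575],[8,0.2,0.48,0,0.575],[9.8,0.2,0.48,0,0.575],[10.5,0.2,0.48,0,0.575],[10.5,0.2,0.48,0,0.575],[10.5,0.2,0.48,0,0.575]])

```text
time: 21.85
tool_pos: [478.5, 309.9, 377.1]
tcp_rot: [-0.303, 1.56, -0.453]
contact_force: [-0.1, -0.5, -1.0]
grip_width: 53.0
```

```bash
python3 - <<'E'
from h import *
o,R=st(); print(gshift([479.5,309.0,187],o,R))
s=bot.capture("scene"); crop(s,195,240,80,90,6.5,"pics/s22.png")
E
```

```text
t 21.85 tcp [478.5 309.9 377.1] F [-0.1 -0.5 -1. ] w 53.0 q6 -0.98
tool axes x,y,z (cols)
 [[ 0.0095  0.1494  0.9887]
 [-0.0046  0.9888 -0.1493]
 [-0.9999 -0.0032  0.0101]]
grasp [480.  309.1 217.9]  yaxis heading deg 81.41
[ 3.09 -0.01 -0.08]
```

View pics/s22.png

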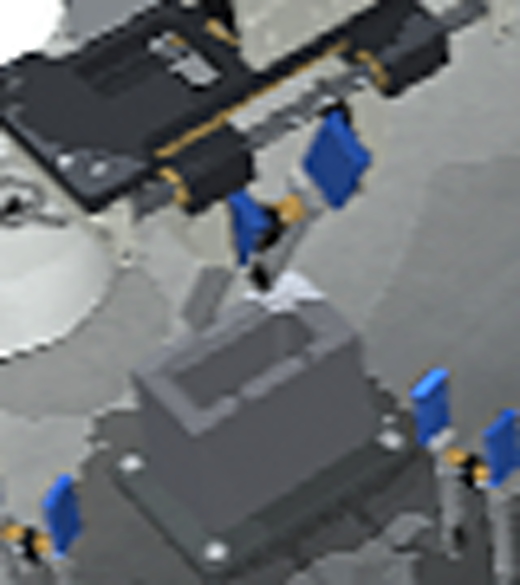

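The tips hover above the well at crop (205,310) and (265,280), as expected. I'll insert slowly.

Emit:
arm_command(moves=[[0.8,0,0,0,0.575],[1.5,0,-0.04,0,0.575],[2.1,0,-0.06,0,0.575],[2.6,0,-0.08,0,0.575],[3.0,0,-0.08,0,0.575],[3.0,0,-0.08,0,0.575]])

```text
time: 22.5
tool_pos: [477.6, 310.0, 347.2]
tcp_rot: [-0.32, 1.561, -0.47]
contact_force: [-4.1, 0.4, 3.0]
grip_width: 52.7
```

```bash
cat > v2.py <<'E'
from h import *
import sys
o,R=st()
s=bot.capture("scene"); c=bot.capture("wrist")
b=cv2.resize(s["frame"][240:330,195:275],(400,450),interpolation=cv2.INTER_CUBIC); a=cv2.resize(c["frame"][180:360,240:400],(400,450))
cv2.imwrite(sys.argv[1],np.hstack([b,a]))
E
python3 v2.py pics/s23.png
```

```text
t 22.5 tcp [477.6 310.  347.2] F [-4.1  0.4  3. ] w 52.7 q6 -0.97
tool axes x,y,z (cols)
 [[ 0.0088  0.1491  0.9888]
 [-0.0045  0.9888 -0.1491]
 [-1.     -0.0031  0.0094]]
grasp [479.  309.3 188. ]  yaxis heading deg 81.43
```

View pics/s23.png

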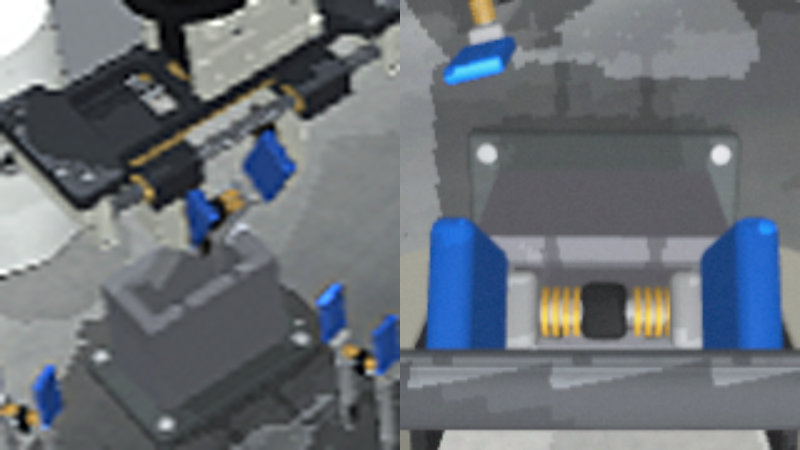

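There is a light contact: the tip touches the +x chamfer, about 4 N. That is the side the tongs should pivot on. I'll swing the handles back upright over the well.

Emit:
arm_command(moves=[[-0.1,0,0.4,0,0.575],[-0.2,0,0.9,0,0.575],[-0.3,0,1.4,0,0.575],[-0.35,0,1.9,0,0.575],[-0.35,0,2.4,0,0.575],[-0.35,0,2.4,0,0.575]])

```text
time: 23.2
tool_pos: [502.4, 306.2, 352.3]
tcp_rot: [-0.175, 1.558, -0.325]
contact_force: [-3.4, -0.4, 7.1]
grip_width: 53.0
```

```bash
python3 v2.py pics/s24.png
```

```text
t 23.2 tcp [502.4 306.2 352.3] F [-3.4 -0.4  7.1] w 53.0 q6 -1.0
tool axes x,y,z (cols)
 [[ 0.0118  0.1495  0.9887]
 [-0.004   0.9888 -0.1495]
 [-0.9999 -0.0022  0.0122]]
grasp [504.2 305.5 193.1]  yaxis heading deg 81.4
```

View pics/s24.png

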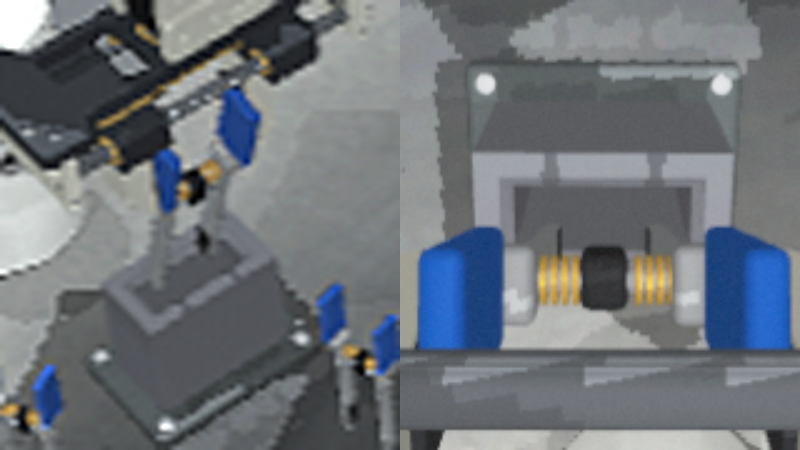

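The up-force of about 8 N means a tip corner is riding on the far chamfer. I'll back off 6 mm toward the robot to free it, then lower.

Emit:
arm_command(moves=[[-0.3,0,-0.3,0,0.575],[-0.3,0,-0.7,0,0.575],[-0.3,0,-0.7,0,0.575]])

```text
time: 23.6
tool_pos: [494.9, 307.3, 354.9]
tcp_rot: [-0.198, 1.559, -0.347]
contact_force: [-0.5, -0.1, -2.1]
grip_width: 53.0
```

Emit:
arm_command(moves=[[0.3,0,0,0,0.575],[0.6,0,0,0,0.575],[0.9,0,0,0,0.575],[0.9,0,0,0,0.575]])

```text
time: 24.0
tool_pos: [494.9, 307.2, 345.0]
tcp_rot: [-0.289, 1.56, -0.438]
contact_force: [-0.5, -1.2, -0.9]
grip_width: 52.6
```

```bash
python3 v2.py pics/s25.png
```

```text
t 24.0 tcp [494.9 307.2 345. ] F [-0.5 -1.2 -0.9] w 52.6 q6 -0.99
tool axes x,y,z (cols)
 [[ 0.0102  0.1492  0.9888]
 [-0.0048  0.9888 -0.1492]
 [-0.9999 -0.0032  0.0108]]
grasp [496.5 306.5 185.8]  yaxis heading deg 81.42
```

View pics/s25.png

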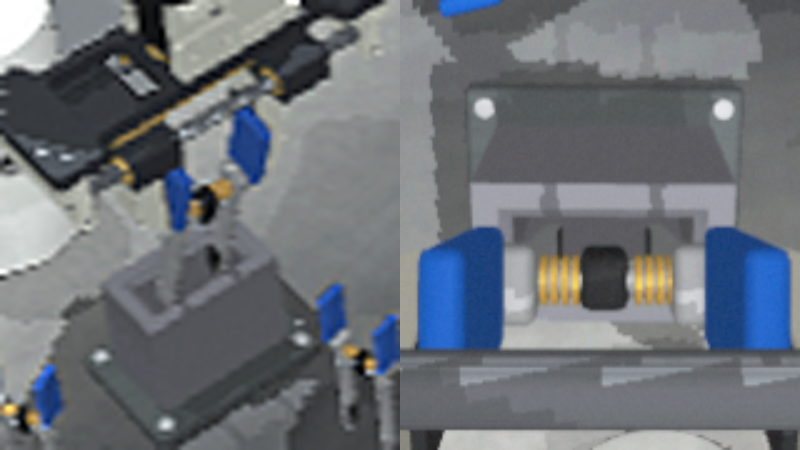

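The tips are free and deeper in the well with no force. I'll continue swinging upright.

Emit:
arm_command(moves=[[-0.1,0,0.5,0,0.575],[-0.2,0,1.1,0,0.575],[-0.3,0,1.7,0,0.575],[-0.35,0,2.3,0,0.575],[-0.4,0,2.9,0,0.575],[-0.4,0,3.3,0,0.575],[-0.4,0,3.3,0,0.575]])

```text
time: 24.8
tool_pos: [528.2, 302.2, 349.9]
tcp_rot: [-0.219, 1.559, -0.369]
contact_force: [-0.1, 0.5, -1.4]
grip_width: 52.6
```

```bash
python3 v2.py pics/s26.png
```

```text
t 24.8 tcp [528.2 302.2 349.9] F [-0.1  0.5 -1.4] w 52.6 q6 -1.02
tool axes x,y,z (cols)
 [[ 0.0114  0.1497  0.9887]
 [-0.0044  0.9887 -0.1496]
 [-0.9999 -0.0026  0.0119]]
grasp [530.  301.5 190.7]  yaxis heading deg 81.39
```

View pics/s26.png

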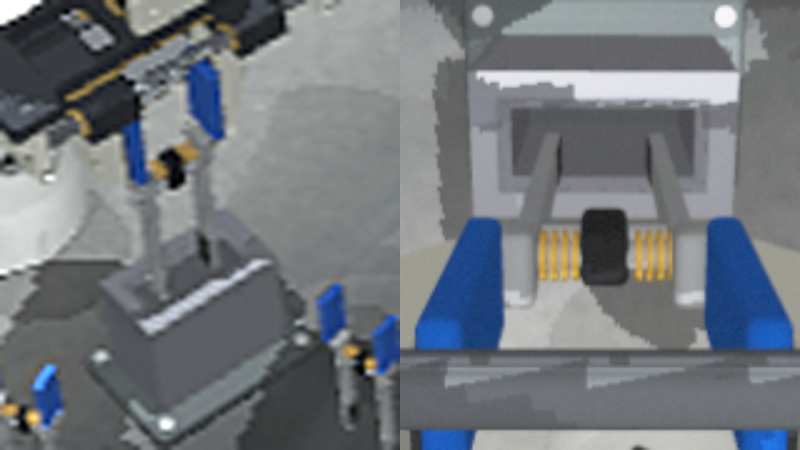

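The tongs are nearly upright with both legs inside the well. Lowering.

Emit:
arm_command(moves=[[0.7,0,0,0,0.575],[1.5,0,0,0,0.575],[2.3,0,0,0,0.575],[3.1,0,0,0,0.575],[3.8,0,0,0,0.575],[4.2,0,0,0,0.575],[4.2,0,0,0,0.575]])

```text
time: 25.6
tool_pos: [528.0, 302.1, 307.1]
tcp_rot: [-0.316, 1.56, -0.466]
contact_force: [-0.1, 0.2, -0.5]
grip_width: 53.2
```

Emit:
arm_command(moves=[[0.2,0,0,0,0.575],[0.4,0,0,0,0.575],[0.4,0,0,0,0.575]])

```text
time: 25.9
tool_pos: [528.1, 302.1, 302.9]
tcp_rot: [-0.329, 1.56, -0.479]
contact_force: [0.0, -0.9, -0.3]
grip_width: 52.8
```

```bash
python3 v2.py pics/s27.png
```

```text
t 25.9 tcp [528.1 302.1 302.9] F [ 0.  -0.9 -0.3] w 52.8 q6 -1.02
tool axes x,y,z (cols)
 [[ 0.0097  0.1494  0.9887]
 [-0.005   0.9888 -0.1493]
 [-0.9999 -0.0035  0.0103]]
grasp [529.6 301.3 143.8]  yaxis heading deg 81.41
```

View pics/s27.png

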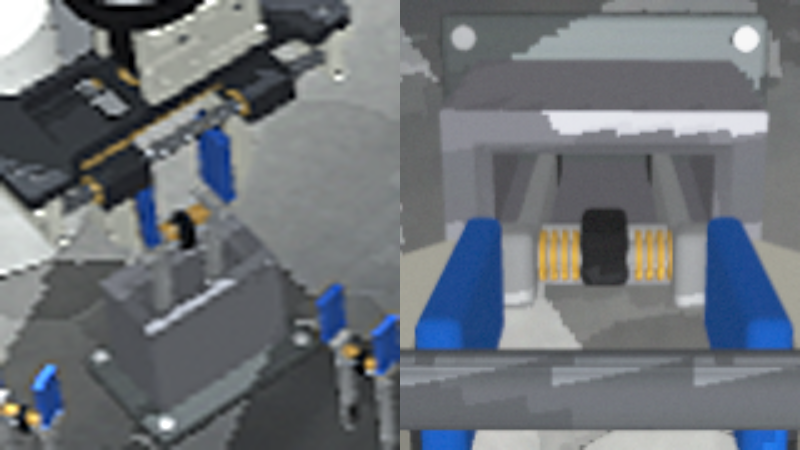

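Emit:
arm_command(moves=[[0.1,0,0,0,0.575],[0.2,0,0,0,0.575],[0.2,0,0,0,0.575]])

```text
time: 26.3
tool_pos: [528.1, 302.0, 301.1]
tcp_rot: [-0.318, 1.56, -0.468]
contact_force: [-0.1, 0.8, -1.3]
grip_width: 52.5
```

Emit:
arm_command(moves=[[0.1,0,0,0,0.575],[0.2,0,0,0,0.575],[0.2,0,0,0,0.575]])

```text
time: 26.6
tool_pos: [528.1, 302.0, 298.9]
tcp_rot: [-0.338, 1.56, -0.488]
contact_force: [0.3, -0.2, -1.8]
grip_width: 52.5
```

Emit:
arm_command(moves=[[0.1,0,0,0,0.575],[0.2,0,0,0,0.575],[0.3,0,0,0,0.575],[0.3,0,0,0,0.575]])

```text
time: 27.0
tool_pos: [528.1, 302.0, 295.7]
tcp_rot: [-0.367, 1.56, -0.517]
contact_force: [0.4, 0.4, -1.0]
grip_width: 52.9
```

Emit:
arm_command(moves=[[0.1,0,0,0,0.575],[0.2,0,0,0,0.575],[0.2,0,0,0,0.575]])

```text
time: 27.3
tool_pos: [528.0, 302.0, 293.5]
tcp_rot: [-0.382, 1.56, -0.532]
contact_force: [0.5, -0.2, -2.4]
grip_width: 52.6
```

```bash
python3 - <<'E'
from h import *
o,R=st()
c=bot.capture("wrist"); crop(c,200,160,240,240,2.5,"pics/w28.png")
s=bot.capture("scene"); crop(s,195,250,80,80,6,"pics/s28.png")
E
```

```text
t 27.3 tcp [528.  302.  293.5] F [ 0.5 -0.2 -2.4] w 52.6 q6 -1.02
tool axes x,y,z (cols)
 [[ 0.009   0.1493  0.9887]
 [-0.0053  0.9888 -0.1493]
 [-0.9999 -0.0039  0.0097]]
grasp [529.5 301.1 134.3]  yaxis heading deg 81.41
```

View pics/w28.png

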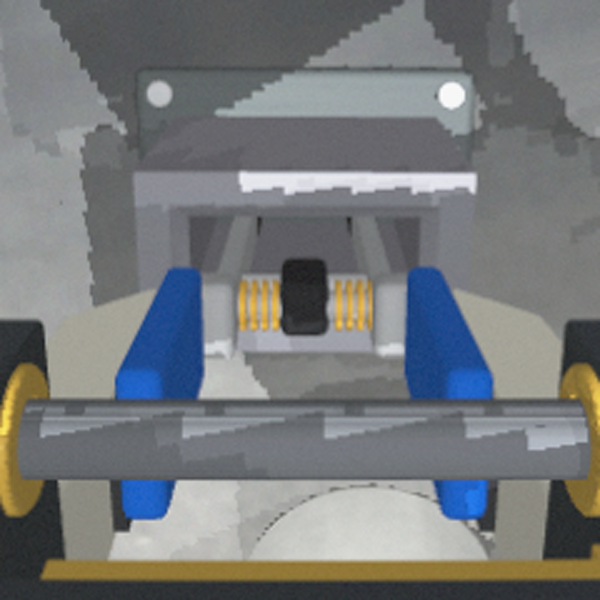

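View pics/s28.png

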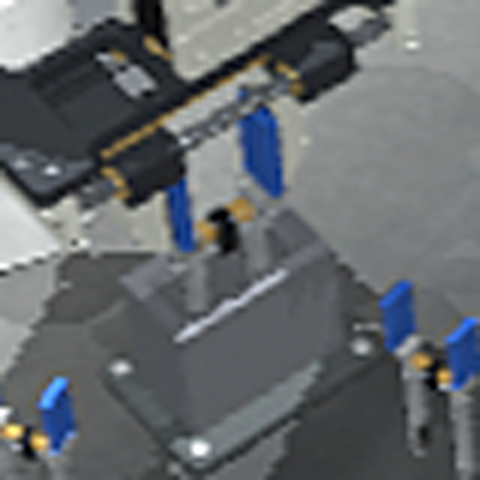

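Comparing plate sizes between the wrist pictures (377 px now, 345 px at first), the tongs have slid up about 11 mm in the pads. The tips should therefore be about 3 mm above the well floor. I'll lower the rest.

Emit:
arm_command(moves=[[0.1,0,0,0,0.575],[0.2,0,0,0,0.575],[0.25,0,0,0,0.575],[0.25,0,0,0,0.575]])

```text
time: 27.8
tool_pos: [528.6, 301.9, 292.7]
tcp_rot: [-0.221, 1.558, -0.371]
contact_force: [0.3, -1.9, 7.3]
grip_width: 53.2
```

The tips are on the floor (contact 7–8 N). I'll release slowly.

Emit:
arm_command(moves=[[-0.05,0,0,0,0.6],[-0.05,0,0,0,0.65],[-0.05,0,0,0,0.72],[-0.05,0,0,0,0.82],[-0.05,0,0,0,1],[-0.05,0,0,0,1],[-0.05,0,0,0,1],[-0.05,0,0,0,1]])

```text
time: 28.6
tool_pos: [528.6, 301.9, 293.2]
tcp_rot: [-0.22, 1.558, -0.37]
contact_force: [-0.3, 0.1, 0.3]
grip_width: 91.9
```

```bash
python3 v2.py pics/s29.png
```

```text
t 28.6 tcp [528.6 301.9 293.2] F [-0.3  0.1  0.3] w 91.9 q6 -1.02
tool axes x,y,z (cols)
 [[ 0.0121  0.1493  0.9887]
 [-0.0047  0.9888 -0.1493]
 [-0.9999 -0.0028  0.0127]]
grasp [530.5 301.1 134. ]  yaxis heading deg 81.41
```

View pics/s29.png

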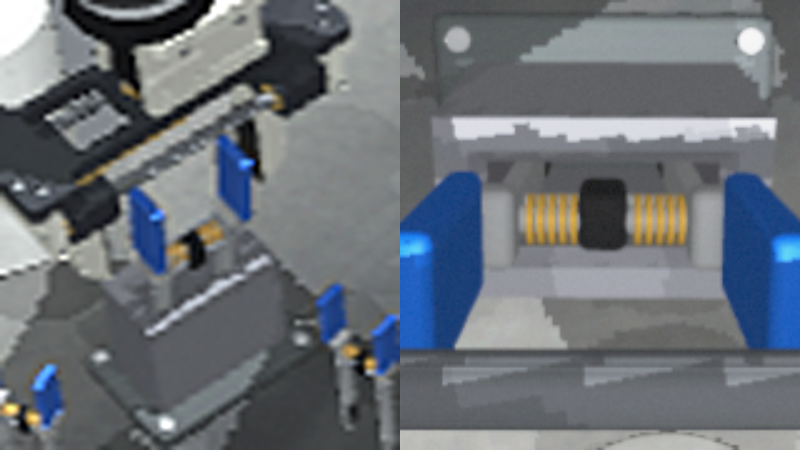

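Emit:
arm_command(moves=[[-1,0,0,0,1],[-2.5,0,0,0,1],[-5,0,0,0,1],[-8,0,0,0,1],[-11,0,0,0,1],[-13,0,0,0,1],[-13,0,0,0,1],[-13,0,0,0,1]])

```text
time: 29.5
tool_pos: [526.8, 302.4, 423.4]
tcp_rot: [-0.187, 1.557, -0.337]
contact_force: [0.3, -0.2, -1.2]
grip_width: 92.3
```

```bash
python3 - <<'E'
from h import *
o,R=st()
s=bot.capture("scene"); c=bot.capture("wrist"); t=bot.capture("top")
b=cv2.resize(s["frame"][240:330,195:275],(400,450),interpolation=cv2.INTER_CUBIC); a=cv2.resize(c["frame"][150:330,240:400],(400,450))
cv2.imwrite("pics/s30.png",np.hstack([b,a])); crop(t,270,150,190,140,4,"pics/t30.png")
E
```

```text
t 29.5 tcp [526.8 302.4 423.4] F [ 0.3 -0.2 -1.2] w 92.3 q6 -1.02
tool axes x,y,z (cols)
 [[ 0.0127  0.1493  0.9887]
 [-0.0045  0.9888 -0.1493]
 [-0.9999 -0.0025  0.0132]]
grasp [528.8 301.7 264.2]  yaxis heading deg 81.41
```

View pics/s30.png

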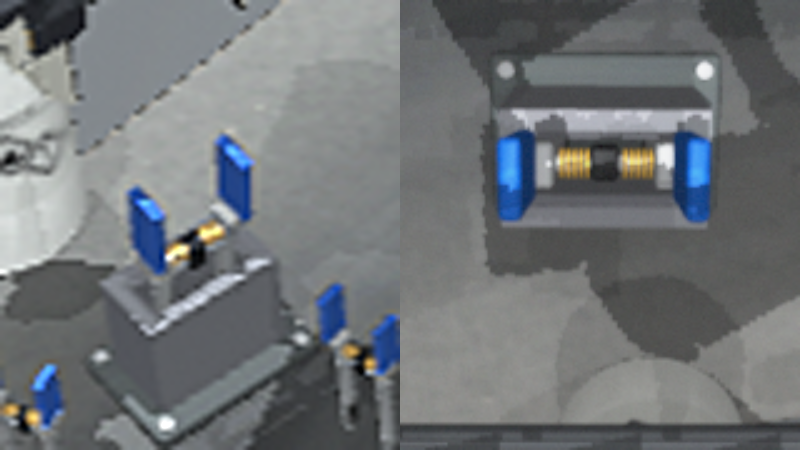

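View pics/t30.png

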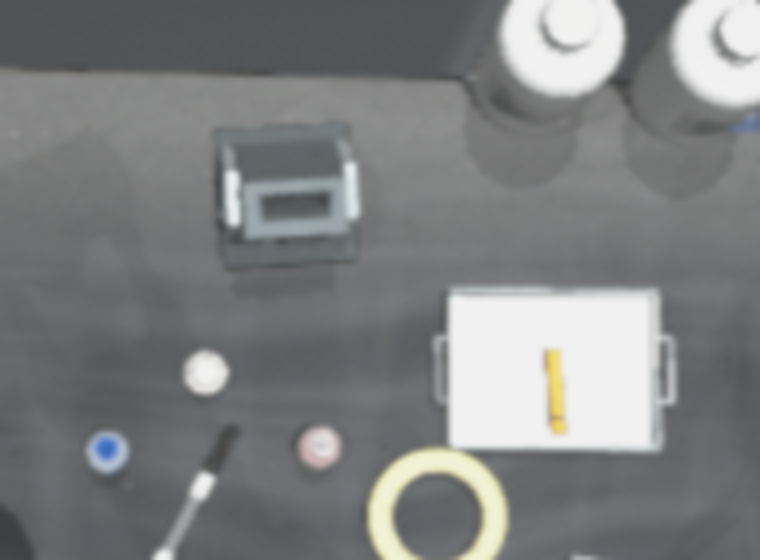

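```bash
python3 - <<'E'
from h import *
o=bot.get_obs(); c=bot.capture("wrist"); t=bot.capture("top")
crop(c,270,190,130,70,6,"pics/w31.png")
P=plane(t,[(270+554/4,150+349/4),(270+560/4,150+433/4)],11); print(P.round(1),np.linalg.norm(P[0]-P[1]), (P-[451.8,-267.1,0]).round(1))
print("drop/weight",plane(t,[(270+107/4,150+452/4),(270+320/4,150+447/4)],85).round(),plane(t,[(270+206/4,150+373/4)],40).round())
E
```

```text
[[ 470.7 -272.3   11. ]
 [ 402.4 -277.5   11. ]] 68.47625911244664 [[ 18.9  -5.2  11. ]
 [-49.4 -10.4  11. ]]
drop/weight [[375.  86.  85.]
 [382. -79.  85.]] [[442.  10.  40.]]
```

View pics/w31.png

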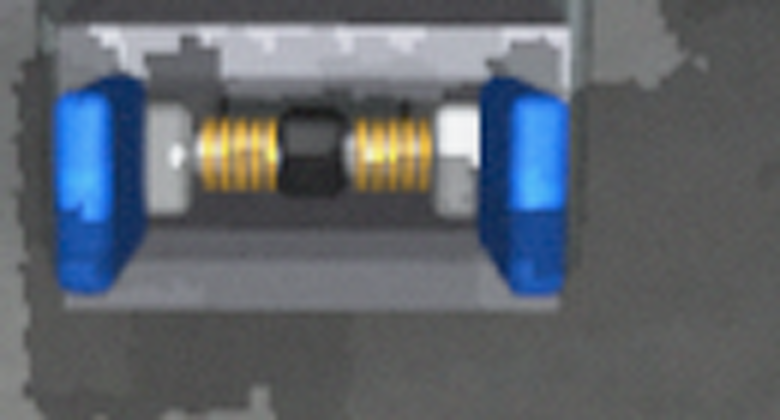

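```bash
python3 - <<'E'
from h import *
o=bot.get_obs(); c=bot.capture("wrist")
P=plane(c,[(270+x/6,190+y/6) for x,y in [(82,190),(540,190),(55,190),(568,190)]],164,o); m=P[:2].mean(0)
d=m-[529.4,301.9,164]; print(P.round(1),m.round(1),"offset",d.round(1),"outer width",np.linalg.norm(P[2]-P[3]).round(1),"tilt if base centred",np.degrees(np.arctan2(np.hypot(*d[:2]),155)))
E
```

```text
[[506.9 278.3 164. ]
 [514.9 330.9 164. ]
 [506.5 275.2 164. ]
 [515.3 334.1 164. ]] [510.9 304.6 164. ] offset [-18.5   2.7   0. ] outer width 59.6 tilt if base centred 6.878266805403157
```

All checks hold, so I'm handing in:
- **Tongs:** resting in the well, leaning about 7–9° (limit 15°). The plate width of 59.6 mm at z = 164 shows they stand on the floor.
- **Mandrel:** flat in the tray, with its ends at tray coordinates (19, −5) and (−49, −10).
- **Bystanders:** within 2 mm of where they started.

```bash
python3 - <<'E'
from h import *
print(bot.close_job()); print(bot.get_obs()["time"])
E
```

```text
the job is handed in; nothing more can be done
None
the job is handed in; nothing more can be done
```

The mandrel is lying in the tray, the tongs are back in their stand and let go, and the job was handed in at about 30 s. `close_job` gives no verdict, so the result below rests on my own last measurements.

**How it was done**
- **Leaning pocket:** the moves cannot tilt the tool, so I let the slot wall tip the tongs 25° in the pads, then slid them about 67 mm in.
- **Mandrel:** I squeezed it, drew it out along the pocket axis and stood its lower end on the tray floor. Then I opened the jaws slowly so it tipped over.
- **Return:** I used the stand's well to bring the tongs upright, then lowered and released them.

**Last checks**
- **Mandrel:** 68 mm long in the top view against 70 mm true, so it lies flat. Its ends are well inside the tray walls.
- **Tongs:** their tips are on the well floor. They lean about 7–9° toward the robot, which is not quite upright but within the 15° limit.
- **Bystanders:** the two droppers and the weight are within about 2 mm of their start.
- **Robot:** clear of everything, with the gripper about 100 mm above the tongs.

**What disagreed with expectations**
- The handles stalled at 36 mm rather than 40 mm on the mandrel, but it was held securely.
- The tongs slid about 11 mm up in the pads, probably during the 16 N press on the tray floor. One tip then caught the stand's chamfer at about 8 N, and I backed off and re-entered without trouble.

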